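Sort two tagged pocket books at the sale table

TASK

Sort the two pocket books on the easels by the shape of their white tags: first the reject, the one with the narrow strip, which is to be lowered into the grey returns tray and let go once it is down on the tray's floor. Then the keeper, the one with the round tag: stand it upright on its bottom end on the cork mat and let go of it, take it again by its covers, and lower it into the free pocket of the wooden rack, letting go only when it is fully down and leaving it standing there, right way up. Leave everything else on the table where it is.

Things in the scene. Friction and masses are not known exactly. Their poses are not given: they have to be found in the camera images.
- book_round: Loose dark-blue pocket hardback, 24 thick (its x) x 62 wide (y) x 105 mm tall (z), 110 g, told from the other only by its white tag: a round disc 44 mm across on the cover on its +x side. Origin: middle of its bottom end; z points to its top end. At the start it leans on an easel, tag side up, its top end 0.5 rad back from upright towards the robot.
- book_strip: Loose dark-blue pocket hardback, 24 thick (its x) x 62 wide (y) x 105 mm tall (z), 110 g, told from the other only by its white tag: a narrow upright strip 14 x 85 mm on the cover on its +x side. Origin: middle of its bottom end; z points to its top end. At the start it leans on an easel, tag side up, its top end 0.5 rad back from upright towards the robot.
- book_strip_mid (a point): The middle of the strip-tagged book, 52.5 mm above its bottom end.
- easel_left: Fixed wooden easel facing +x, away from the robot. A board 50 wide, 100 mm long, leaning 0.5 rad, backs the whole book, so take the book by spine and fore-edge (62 mm). Its ledge, with a lip 6 mm high, holds the book's bottom end 24 mm above the counter: draw the book 15 mm up along the board first. Origin: on the counter below the book's bottom end; y along the book's width.
- easel_right: The other easel, alike. Either may be on the left or on the right; read from the books which holds which.
- rack: Fixed dark wooden rack, two pockets side by side along its y. Origin: on the counter below the middle of the free pocket. That pocket is 70 mm along y between cheeks 108 mm tall, 8 thick, 48 deep. The other pocket, at y = +78 mm, is filled by a fixed book, top at 111 mm. Rack and tray may be on either side.
- pocket (a point): Middle of the free pocket's floor, 6 mm above the counter; axes as the rack's. Along x the pocket is 31 mm between two boards 8 mm thick, tops at 46 mm. A book stands with its width along y, either cover outwards. The cheeks leave 4 mm beside spine and fore-edge, no room for fingers: hold it by its covers (24 mm).
- tray: Fixed grey open returns tray, 180 (its x) x 150 (its y) x 32 mm tall, walls and floor 5 mm thick. Origin on the counter below its middle.
- mat: Fixed cork set-down mat, 100 (its x) x 160 (its y) x 3 mm thick, kept clear. Origin on the counter below its middle; top 3 mm above the counter.
- mug: Bystander, loose, to be left alone: white mug, 76 mm across, 85 mm tall. Origin under its middle.
- stamp: Bystander, loose, to be left alone: wooden hand stamp, 36 mm across, 60 mm tall. Origin under its middle.
- tape: Bystander, loose, to be left alone: small roll of tape lying flat, 48 mm across, 18 mm tall, between the easels. Origin under its middle.
- bell: Bystander, loose, to be left alone: steel counter bell, 68 mm across, 45 mm tall. Origin under its middle.
- cards: Bystander, loose, to be left alone: pack of cards in paper, 55 x 85 x 22 mm tall. Origin under its middle.
- gluejar: Bystander, loose, to be left alone: white jar, 56 mm across, 75 mm tall. Origin under its middle.
- tin: Bystander, loose, to be left alone: dark tin, 70 x 100 x 45 mm tall. Origin under its middle.

How it is judged (in metres and radians):
On the way, in this order (a step that is already met when the one before it is completed fails the run):
1. the strip-tagged book is down on the tray's floor while still held (x of book_strip_mid in the frame of tray between -0.085 and 0.085 m and y of book_strip_mid in the frame of tray between -0.07 and 0.07 m and z of book_strip_mid in the frame of tray between 0 and 0.066 m and contact force between the fingers and book_strip above 0.5 N and (z of book_strip in the frame of tray below 0.015 m or contact force between book_strip and tray above 0.3 N)), for 0.04 s.
2. the round-tagged book stands upright by itself on the mat, let go (angle between book_round's own z axis and vertical below 0.1 rad and z of book_round in the frame of mat between 0 and 0.008 m and x of book_round in the frame of mat between -0.06 and 0.06 m and y of book_round in the frame of mat between -0.09 and 0.09 m and contact force between the fingers and book_round below 0.1 N and linear speed of book_round below 0.02 m/s and angular speed of book_round below 0.2 rad/s), for 0.2 s.
3. the round-tagged book is down in the rack's free pocket while still held (x of book_round in the frame of rack between -0.01 and 0.01 m and y of book_round in the frame of rack between -0.008 and 0.008 m and z of book_round in the frame of rack between 0 and 0.012 m and angle between book_round's own z axis and vertical below 0.2 rad and contact force between the fingers and book_round above 0.5 N), for 0.04 s.
At the end, for the whole second after the job is handed in: Round-tagged book in the free pocket: upright within 0.2 rad, bottom at most 12 mm above the counter, within 10 mm (rack x) and 8 mm (rack y) of centre. Strip-tagged book in the tray: its middle within 85 mm (tray x), 70 mm (y) and under 66 mm high. Both let go, at rest (x of book_round in the frame of rack between -0.01 and 0.01 m and y of book_round in the frame of rack between -0.008 and 0.008 m and z of book_round in the frame of rack between 0 and 0.012 m and angle between book_round's own z axis and vertical below 0.2 rad and linear speed of each of book_round, book_strip below 0.02 m/s and angular speed of each of book_round, book_strip below 0.2 rad/s and contact force between the fingers and book_round below 0.1 N and x of book_strip_mid in the frame of tray between -0.085 and 0.085 m and y of book_strip_mid in the frame of tray between -0.07 and 0.07 m and z of book_strip_mid in the frame of tray between 0 and 0.066 m and contact force between the fingers and book_strip below 0.1 N); the robot touches nothing.
It fails at once if a bystander is pushed more than 30 mm or knocked over (distance of any of mug, stamp, tape, bell, cards, gluejar, tin from where it was at the start of the episode above 0.03 m or angle between any of mug, stamp, tape, bell, cards, gluejar, tin's own z axis and vertical above 0.6 rad).
It also fails if it takes over 67 s, if anything falls off the work surface, if the arm or the gripper's body presses on something with over 40 N, if the wrist force passes 120 N, or if a joint passes its speed limit or range.

ROBOT

A 6-joint arm with a two-finger parallel gripper is mounted at the origin on the work surface. World frame = base frame: x ahead of the robot, y to its left, z up, the work surface at z = 0. Lengths are in m, angles in degrees, forces in N, time in s.
With the tool pointing down it reaches from about 0.35 to 0.875 m from the base axis. Payload 4.2 kg.
Tool frame: the origin (TCP) lies midway between the tips of the shut fingers; the grasp point (between the pads) lies 19 mm behind it (r.grasp_offset is the distance from the TCP to the grasp point, in m); z points along the fingers, y is the direction in which the jaws open and shut (so a half turn about z gives the same grasp; the last joint's range is limited). The gripper opens to 87 mm and grips with 3 to 60 N. Pads are 19 mm wide; open, the fingers measure 117 mm over their backs; the gripper's body (75 mm by 190 mm) begins 51 mm behind the grasp point.
Start: joints at [-54.167, 22.042, 0.453, 0, -68.411, -14.817], TCP at [0.224, -0.583, 0.185] pointing down, gripper open.
Joint ranges: [-179.83, 179.83], [-69.29, 118.12], [-61.27, 80.66], [-181.25, 117.63], [-171.15, -9.14], [-177.46, 177.46]. Speed limits (degrees/s): [159.86, 159.86, 180, 180, 180, 180].

INTERFACE

Orientations are given as a 3x3 rotation matrix whose columns are the frame's x, y, z axes.
In Python, from station import r gives the robot as it stands.
- The arm moves only by the shell command python3 -m crank 'ROWS'. ROWS is JSON, a list of rows, each a list of 3 entries, a list of its own where there are three numbers: the closure, from -1 (fully open) to 1 (shut), so that 0 is half open, then the shift along the tool's x, y, z as a fraction of full scale, then the turn, a rotation vector about the tool's x, y, z as a fraction of full scale. In form: [[fingers, [dx, dy, dz], [wx, wy, wz]], ...]. A call has 1 to 8 rows; each row shifts and turns the commanded pose from where the row before left it, along the tool's axes as they then stand; what a row does not reach is not made up. Full scale, the value 1, is 100 mm for a shift and 45 degrees for a turn. A row lasts 1/10 s, in which the tool goes at most 50 mm and 8.59 degrees, less where a joint would pass 70% of its speed; a pose out of reach is approached as far as the arm can. A call with a number of a shift or a turn outside -1 to 1 is refused whole. A call with a gripper value outside its range is refused whole. The fingers move at their own pace and stop on an object; the grip force is fixed at half the most. Time passes only in rows, so rows that do not move let the fingers close. It gives the time, the measured TCP pose, the force and the opening at its end, in the units of the state.
- r.sense(): the state, without advancing time (a new reading comes with each control period).
- r.capture(name): name is "scene" or "top"; returns a dict with "img" (400x640x3 uint8, blue, green, red), "fx", "fy", "cx", "cy" (pixels), "R" (3x3) and "t" (3): a world point X has camera coordinates R X + t. Camera axes: x right, y down, z forward; pixel columns grow to the right and rows downward; lengths in m; the calibration is good to about 2 mm. A picture is of the moment at which its call begins. There is no depth.
- r.finish_job(): hands the job in, once; it reports no verdict.
The state is a dict: "time_s": time; "joints": joint angles; "joint_velocities": joint speeds; "effort": joint torques, N m; "tcp_pos": TCP position; "ee_rot": TCP orientation; "wrist_force": force on the tool from outside, world axes, zero at the start; "moment": the same for the moment, N m; "gripper_width": opening from 0.0 (shut) to 1.0 (fully open).
Only numpy, scipy, OpenCV 4.12 (cv2) and the standard library are available. Lean on these libraries where they do the work, as an engineer would, in place of code of your own. Each camera call takes 0.05 s, during which the arm holds its last target.

## Working session

There is one attempt and no reset: what is moved stays moved. The work goes in short steps, Python scripts to look and compute and a shell command to move; the robot and the scene stay as the last step left them, time stands still between calls to the robot, and variables do not carry over. Pictures are saved under pics/ and viewed, and the job is handed in when it is done.

```bash
ls; mkdir -p pics; python3 - <<'E'
from station import r
import cv2,json
s=r.sense();print(s['time_s'],s['tcp_pos'],s['ee_rot'],s['gripper_width'],r.grasp_offset)
for n in("scene","top"):
    c=r.capture(n);cv2.imwrite(f'pics/{n}0.png',c['img']);print(n,c['fx'],c['fy'],c['cx'],c['cy'],c['R'],c['t'])
E
```

```text
pics
0.0 [ 0.22391802 -0.58277784  0.18397274] [[-9.33542539e-01 -3.58465601e-01 -8.61137633e-04]
 [-3.58466623e-01  9.33540445e-01  1.97949448e-03]
 [ 9.43261317e-05  2.15663140e-03 -9.99997670e-01]] 0.9963982510222453 0.0187
scene 367.82439051258916 367.82439051258916 315.58552852457245 201.15935830243936 [[ 0.2919187   0.95642106  0.00649841]
 [ 0.77260325 -0.23179789 -0.59106173]
 [-0.56379757  0.17756266 -0.80660015]] [-0.15995974 -0.38691976  1.07534377]
top 405.7797907538335 405.7797907538335 321.1374212732205 204.3859456112352 [[ 0.02773656 -0.99940408 -0.02054653]
 [-0.9906154  -0.02472907 -0.13442321]
 [ 0.133835    0.02408215 -0.99071098]] [-0.01251278  0.56978921  0.84024058]
```

View pics/scene0.png

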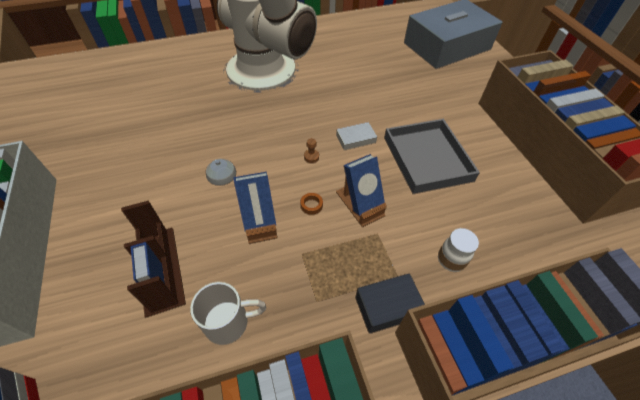

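View pics/top0.png

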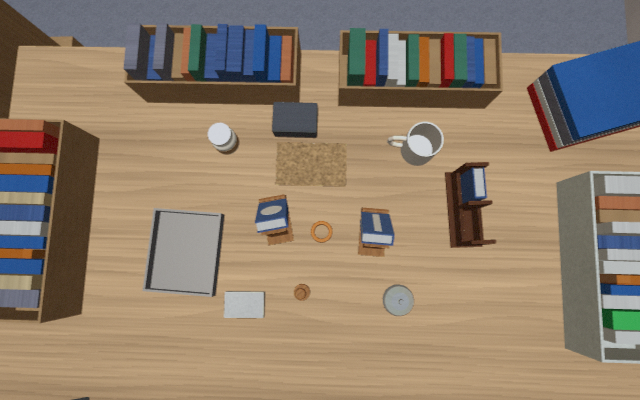

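```bash
python3 - <<'E'
import cv2
t=cv2.imread('pics/top0.png');s=cv2.imread('pics/scene0.png')
R=lambda im,x0,x1,y0,y1,k,n:cv2.imwrite('pics/'+n,cv2.resize(im[y0:y1,x0:x1],None,fx=k,fy=k,interpolation=cv2.INTER_CUBIC))
R(t,245,405,130,265,5,'z1.png');R(t,435,505,150,255,5,'z2.png');R(t,135,235,200,305,5,'z3.png')
R(s,220,400,140,250,4.4,'z4.png');R(s,110,200,190,320,4.5,'z5.png')
E
```

```text
(no output)
```

View pics/z1.png

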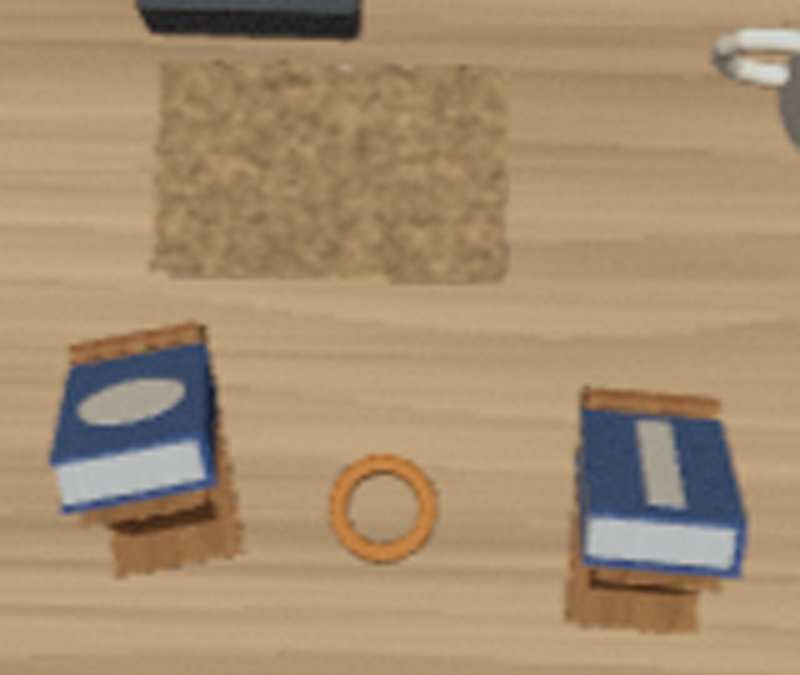

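View pics/z2.png

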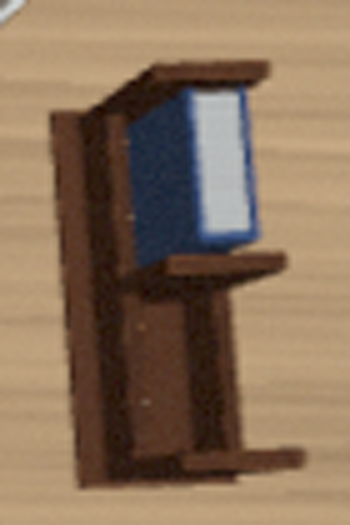

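View pics/z4.png

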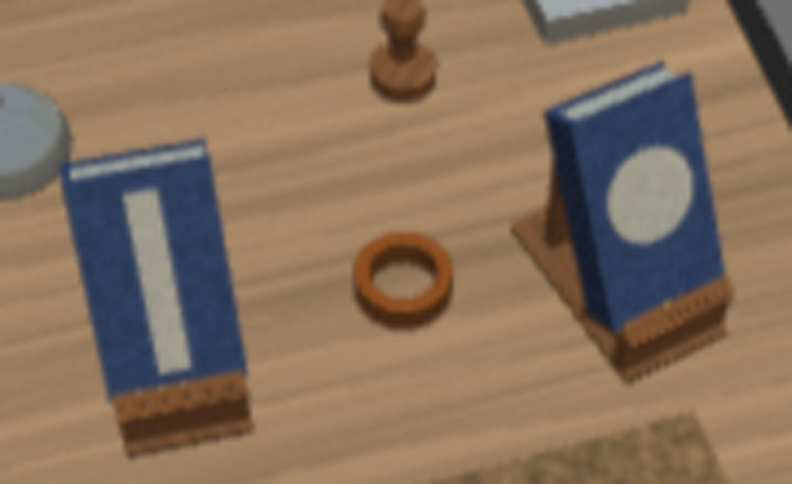

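View pics/z5.png

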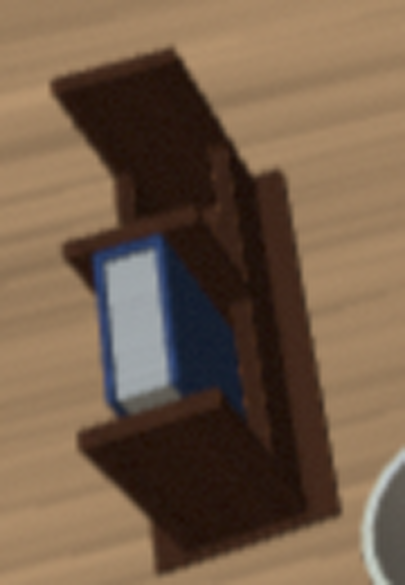

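View pics/z3.png

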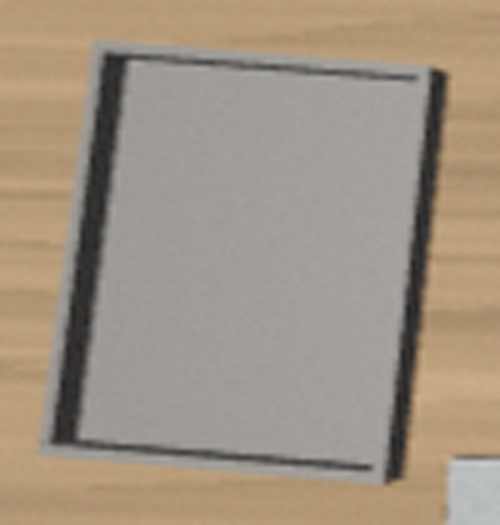

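```bash
cat > fit.py <<'E'
import numpy as np,cv2,json
from scipy.optimize import least_squares
from scipy.spatial.transform import Rotation as Rn
C={'scene':dict(f=367.82439,cx=315.58553,cy=201.15936,R=[[0.2919187,0.95642106,0.00649841],[0.77260325,-0.23179789,-0.59106173],[-0.56379757,0.17756266,-0.80660015]],t=[-0.15995974,-0.38691976,1.07534377]),
'top':dict(f=405.77979,cx=321.13742,cy=204.38595,R=[[0.02773656,-0.99940408,-0.02054653],[-0.9906154,-0.02472907,-0.13442321],[0.133835,0.02408215,-0.99071098]],t=[-0.01251278,0.56978921,0.84024058])}
def proj(cam,X):
    c=C[cam];p=np.atleast_2d(X)@np.array(c['R']).T+c['t']
    return np.c_[c['f']*p[:,0]/p[:,2]+c['cx'],c['f']*p[:,1]/p[:,2]+c['cy']]
def ray(cam,u,v,z):
    c=C[cam];R=np.array(c['R']);o=-R.T@c['t'];d=R.T@[(u-c['cx'])/c['f'],(v-c['cy'])/c['f'],1]
    return o+d*(z-o[2])/d[2]
def zp(p,k,off): return (np.array(p,float)+.5)/k-.5+np.array(off)
def fit(obs,lean,x0,zoff=0,fz=False):
    # obs: list (cam, localmm, pix)
    def place(q,L):
        yaw=q[2];R=Rn.from_euler('z',yaw)*Rn.from_euler('y',-lean)
        return R.apply(np.array(L)/1e3)+[q[0],q[1],zoff+(q[3] if fz else 0)]
    def res(q):
        return np.concatenate([(proj(c,place(q,[L]))[0]-p) for c,L,p in obs])
    s=least_squares(res,x0,loss='soft_l1');return s,place,res(s.x).reshape(-1,2)
E
cat > m.py <<'E'
from fit import *
t1=lambda p:zp(p,5,(245,130)); s4=lambda p:zp(p,4.4,(220,140))
t2=lambda p:zp(p,5,(435,150)); s5=lambda p:zp(p,4.5,(110,190)); t3=lambda p:zp(p,5,(135,200))
T,S='top','scene'
strip=[(T,L,t1(p)) for L,p in [((12,7,10),(637,420)),((12,-7,10),(673,420)),((12,7,95),(650,507)),((12,-7,95),(686,507)),((12,31,105),(582,518)),((12,-31,105),(746,516)),((-12,31,105),(584,562)),((-12,-31,105),(741,577))]]+\
 [(S,L,s4(p)) for L,p in [((12,-7,95),(123,193)),((12,7,95),(156,187)),((12,-7,10),(158,375)),((12,7,10),(190,368)),((12,-31,105),(68,180)),((12,31,105),(209,155)),((-12,-31,105),(63,163)),((-12,31,105),(204,139))]]
rnd=[(T,L,t1(p)) for L,p in [((12,0,52.5),(132,401)),((12,31,105),(55,465)),((12,-31,105),(207,437)),((-12,31,105),(62,513)),((-12,-31,105),(213,482))]]+\
 [(S,L,s4(p)) for L,p in [((12,0,52.5),(650,195)),((12,-31,105),(570,122)),((12,31,105),(690,75)),((-12,-31,105),(547,112)),((-12,31,105),(665,64))]]
rk=[(T,L+(108,),t2(p)) for L,p in [((-24,-35),(185,450)),((24,-35),(303,449)),((24,-43),(303,468)),((-24,-43),(183,468)),((24,43),(287,252)),((24,35),(285,270)),((-24,121),(152,66)),((24,121),(271,62)),((24,113),(267,82))]]+\
 [(T,L+(111,),t2(p)) for L,p in [((-12,109),(190,90)),((12,109),(245,87)),((12,47),(258,243)),((-12,47),(202,250))]]+\
 [(S,L+(108,),s5(p)) for L,p in [((-24,-43),(173,48)),((24,-43),(52,83)),((24,113),(78,435)),((24,121),(85,452)),((-24,113),(213,392)),((24,35),(65,243)),((-24,35),(195,208))]]
tray=[(T,L+(32,),t3(p)) for L,p in [((90,75),(95,42)),((90,-75),(430,68)),((-90,-75),(388,483)),((-90,75),(40,453))]]
mat=[(T,L+(3,),t1(p)) for L,p in [((50,80),(160,62)),((50,-80),(508,66)),((-50,-80),(507,282)),((-50,80),(152,272))]]
for n,o,l,x0,z in [('strip',strip,.5,[.5,-.1,0],.024),('round',rnd,.5,[.5,.1,0],.024),('rack',rk,0,[.55,-.4,1.57],0),('tray',tray,0,[.5,.35,0],0),('mat',mat,0,[.7,0,0],0)]:
    s,pl,e=fit(o,l,x0,z); print(n,s.x.round(4),np.degrees(s.x[2]).round(1),'rms',np.sqrt((e**2).mean()).round(2)); print(e.round(1).tolist())
    if n in('strip','round','rack'):
        s,pl,e=fit(o,l,x0+[0],z,True); print('  fz',s.x.round(4),'rms',np.sqrt((e**2).mean()).round(2))
for n,u,v,z in [('bell',399,300,.02),('tape',321,232,.009),('stamp',302,292,.06),('mug',425,140,.085),('cards',244,304,.022),('tin',296,113,.045),('jar',220,132,.075)]: print(n,ray('top',u,v,z).round(3))
E
python3 m.py
```

```text
strip [ 0.5459 -0.1145 -0.0633] -3.6 rms 0.69
[[0.2, 0.2], [-0.5, 0.8], [-0.0, -0.8], [-0.1, -0.1], [1.5, -1.9], [0.8, 1.3], [-0.2, 0.4], [0.1, 0.2], [0.3, 0.4], [0.4, 0.4], [0.5, -0.7], [0.4, -0.5], [-1.4, 0.6], [0.4, 0.4], [-0.4, -0.1], [0.4, -0.3]]
  fz [ 5.461e-01 -1.145e-01 -6.340e-02  4.000e-04] rms 0.69
round [0.5665 0.1077 0.1998] 11.4 rms 0.85
[[0.3, -0.6], [-1.4, -0.9], [-0.5, -0.8], [-0.1, 0.5], [0.7, 1.3], [0.2, 2.2], [0.1, 0.3], [0.3, -0.5], [-0.9, -0.7], [-0.8, -0.9]]
  fz [ 0.5662  0.1079  0.1981 -0.0012] rms 0.86
rack [ 0.6257 -0.2971  2.0579] 117.9 rms 47.68
[[1.6, -84.4], [-43.1, -73.8], [-45.0, -81.0], [0.1, -91.5], [-20.8, 0.1], [-22.3, -7.1], [47.4, 61.7], [2.0, 73.4], [0.8, 65.8], [32.0, 54.1], [10.2, 60.1], [-8.1, 0.8], [13.8, -6.0], [3.5, 93.6], [57.9, 65.2], [2.6, -71.9], [-1.2, -78.3], [-53.6, -45.7], [28.9, -1.4], [-26.9, 24.9]]
  fz [ 0.6323 -0.3422  2.0994 -0.1291] rms 47.88
tray [ 0.4609  0.3001 -0.0475] -2.7 rms 0.41
[[-0.1, -0.4], [0.4, -0.6], [-0.3, 0.2], [-0.0, 0.7]]
mat [0.6683 0.0294 0.0048] 0.3 rms 0.26
[[0.2, -0.2], [0.0, 0.1], [-0.4, -0.2], [0.2, 0.4]]
bell [ 0.371 -0.169  0.02 ]
tape [0.512 0.002 0.009]
stamp [0.385 0.036 0.06 ]
mug [ 0.704 -0.211  0.085]
cards [0.353 0.162 0.022]
tin [0.772 0.064 0.045]
jar [0.716 0.222 0.075]
```

```bash
sed -i "s/^tray=/rk=[(c,(-L[0],L[1],L[2]),p) for c,L,p in rk]\ntray=/" m.py; python3 m.py | grep -A3 rack
```

```text
rack [ 0.6221 -0.3177  1.4724] 84.4 rms 46.08
[[-0.7, -80.3], [-0.2, -77.3], [0.1, -85.0], [0.1, -87.8], [0.3, 0.4], [1.0, -7.2], [-0.2, 73.7], [0.7, 77.6], [1.8, 69.5], [-0.7, 63.5], [0.7, 65.6], [0.4, 3.2], [-0.6, 0.3], [3.4, 89.0], [-2.8, 87.0], [1.6, -74.9], [0.5, -82.4], [-0.1, -69.7], [-0.2, 6.5], [1.4, 9.2]]
  fz [ 0.6348 -0.3486  1.4664 -0.082 ] rms 45.99
tray [ 0.4609  0.3001 -0.0475] -2.7 rms 0.41
```

```bash
sed -i "/^rk=\[(c,/d; s/1.57\]/-1.57]/" m.py; python3 m.py | grep -A2 rack
```

```text
rack [ 0.5347 -0.3162 -1.5126] -86.7 rms 0.98
[[-0.4, 0.1], [0.7, -0.5], [1.1, -0.2], [0.3, 0.6], [0.4, -0.6], [1.2, -0.2], [-0.0, -1.1], [0.2, -1.1], [1.4, -1.2], [-0.6, -0.6], [0.5, -0.4], [0.5, -0.9], [-0.5, -1.9], [1.3, -1.1], [0.1, -1.4], [-0.1, -1.6], [-1.3, -0.7], [2.1, -2.0], [-0.2, -0.7], [0.9, -1.5]]
  fz [ 0.5341 -0.3177 -1.5129 -0.0048] rms 0.68
```

```bash
cat > h.py <<'E'
import numpy as np
from scipy.spatial.transform import Rotation as Rn
from station import r
def bookR(yaw,lean=.5): return (Rn.from_euler('z',yaw)*Rn.from_euler('y',-lean)).as_matrix()
def toolR(book,yax):  # book 3x3, tool z=-book z, tool y=yax
    z=-book[:,2];return np.c_[np.cross(yax,z),yax,z]
def go(p,R=None):
    s=r.sense();E=np.array(s['ee_rot']);d=np.array(p)-s['tcp_pos']
    print('t',s['time_s'],'tcp',np.round(s['tcp_pos'],4),'w',round(s['gripper_width']*87,1),'F',np.round(s['wrist_force'],1),'j',np.round(s['joints'],0))
    print('dworld mm',(d*1e3).round(1),'shift(now axes)',(E.T@d*10).round(3))
    if R is not None:
        v=Rn.from_matrix(E.T@R).as_rotvec();v=np.degrees(v)
        print('turn/45',(v/45).round(3),'deg',v.round(1),'rows>=',np.ceil(np.linalg.norm(v)/8.5),'shift(target axes)',(R.T@d*10).round(3))
E
python3 - <<'E'
from h import *
B=bookR(-.0633);o=np.array([.5459,-.1145,.024])
go(o+B@[0,0,.170],toolR(B,B[:,1]))
E
```

```text
t 0.1 tcp [ 0.2239 -0.5828  0.1841] w 86.7 F [-0.1  1.   0.1] j [-54.  22.   0.  -0. -68. -15.]
dworld mm [240.6 473.5 -10.9] shift(now axes) [-3.944  3.557  0.115]
turn/45 [ 0.139 -0.627  0.535] deg [  6.3 -28.2  24.1] rows>= 5.0 shift(target axes) [-1.792  4.878  1.103]
```

```bash
python3 -m crank '[[-1,[0,0,-0.5],[0,0,0]],[-1,[0,0,-0.5],[0,0,0]],[-1,[0,0,-0.5],[0,0,0]]]'
```

```text
time_s: 0.4
tcp_pos: [0.2238, -0.5829, 0.3362]
ee_rot: [[-0.933, -0.359, -0.001], [-0.359, 0.933, 0.001], [0.0, 0.002, -1.0]]
wrist_force: [1.1, -2.2, -0.8]
gripper_width: 0.998
```

```bash
python3 -m crank '[[-1,[-0.33,0.295,0],[0,0,0]],[-1,[-0.33,0.295,0],[0,0,0]],[-1,[-0.33,0.295,0],[0,0,0]],[-1,[-0.33,0.295,0],[0,0,0]],[-1,[-0.33,0.295,0],[0,0,0]],[-1,[-0.33,0.295,0],[0,0,0]],[-1,[-0.33,0.295,0],[0,0,0]],[-1,[-0.33,0.295,0],[0,0,0]]]'
python3 -m crank '[[-1,[-0.33,0.295,0],[0,0,0]],[-1,[-0.33,0.295,0],[0,0,0]],[-1,[-0.33,0.295,0],[0,0,0]],[-1,[-0.33,0.295,0],[0,0,0]]]'
cat > a.py <<'E'
from h import *
B=bookR(-.0633);o=np.array([.5459,-.1145,.024])
go(o+B@[0,0,.170],toolR(B,B[:,1]))
E
python3 a.py
```

```text
time_s: 1.2
tcp_pos: [0.3862, -0.2666, 0.3348]
ee_rot: [[-0.934, -0.359, -0.0], [-0.359, 0.934, 0.0], [0.0, 0.0, -1.0]]
wrist_force: [1.0, -0.8, 0.4]
gripper_width: 0.999
time_s: 1.6
tcp_pos: [0.467, -0.1091, 0.3349]
ee_rot: [[-0.933, -0.359, -0.0], [-0.359, 0.933, 0.0], [0.0, 0.0, -1.0]]
wrist_force: [0.8, -1.1, -0.4]
gripper_width: 0.998
t 1.6 tcp [ 0.467  -0.1091  0.3349] w 86.8 F [ 0.8 -1.1 -0.4] j [  6.   3.  -3.  -0. -84. -75.]
dworld mm [  -2.5   -0.3 -161.7] shift(now axes) [0.024 0.006 1.617]
turn/45 [ 0.137 -0.627  0.536] deg [  6.2 -28.2  24.1] rows>= 5.0 shift(target axes) [ 0.797 -0.004  1.407]
```

```bash
python3 -m crank '[[-1,[0,0,0],[0.0275,-0.1255,0.107]],[-1,[0,0,0],[0.0275,-0.1255,0.107]],[-1,[0,0,0],[0.0275,-0.1255,0.107]],[-1,[0,0,0],[0.0275,-0.1255,0.107]],[-1,[0,0,0],[0.0275,-0.1255,0.107]],[-1,[0,0,0],[0,0,0]]]'; python3 a.py
```

```text
time_s: 2.2
tcp_pos: [0.4617, -0.1111, 0.3308]
ee_rot: [[-0.878, 0.062, 0.474], [0.055, 0.998, -0.03], [-0.475, -0.001, -0.88]]
wrist_force: [0.1, -0.2, -1.5]
gripper_width: 1.0
t 2.2 tcp [ 0.4617 -0.1111  0.3308] w 87.0 F [ 0.1 -0.2 -1.5] j [  11.  -15.  -28.    9.  -49. -109.]
dworld mm [   2.9    1.8 -157.6] shift(now axes) [0.725 0.021 1.4  ]
turn/45 [-0.    -0.006  0.001] deg [-0.  -0.3  0.1] rows>= 1.0 shift(target axes) [0.732 0.02  1.397]
```

```bash
python3 -m crank '[[-1,[0.183,0.005,0.35],[0,-0.006,0]],[-1,[0.183,0.005,0.35],[0,0,0]],[-1,[0.183,0.005,0.35],[0,0,0]],[-1,[0.183,0.005,0.34],[0,0,0]],[-1,[0,0,0],[0,0,0]]]'; python3 a.py; python3 - <<'E'
from station import r
import cv2,numpy as np
a=r.capture("scene")["img"];b=r.capture("top")["img"]
cv2.imwrite('pics/p1.png',np.vstack([cv2.resize(a[60:260,180:400],None,fx=2.3,fy=1.5*1.0 if 0 else 2.3)[:460],][:1]));cv2.imwrite('pics/p1t.png',cv2.resize(b[130:270,280:440],None,fx=4,fy=4))
E
```

```text
time_s: 2.7
tcp_pos: [0.4656, -0.1105, 0.1714]
ee_rot: [[-0.88, 0.064, 0.47], [0.054, 0.998, -0.033], [-0.472, -0.004, -0.882]]
wrist_force: [-1.9, -0.8, -0.6]
gripper_width: 1.001
t 2.7 tcp [ 0.4656 -0.1105  0.1714] w 87.1 F [-1.9 -0.8 -0.6] j [  10.   -7.  -49.   19.  -21. -120.]
dworld mm [-1.   1.2  1.8] shift(now axes) [ 0.001  0.011 -0.021]
turn/45 [-0.005 -0.011  0.002] deg [-0.2 -0.5  0.1] rows>= 1.0 shift(target axes) [ 0.001  0.011 -0.021]
```

View pics/p1.png

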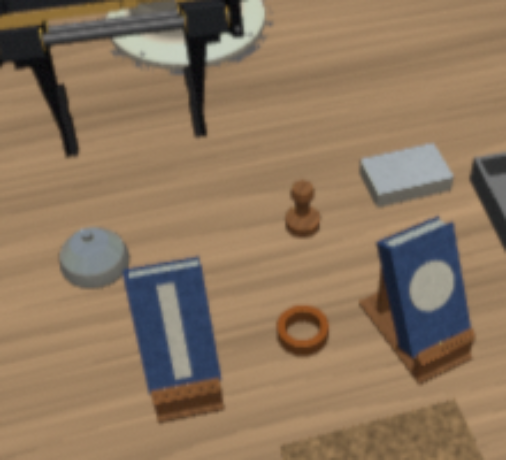

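View pics/p1t.png

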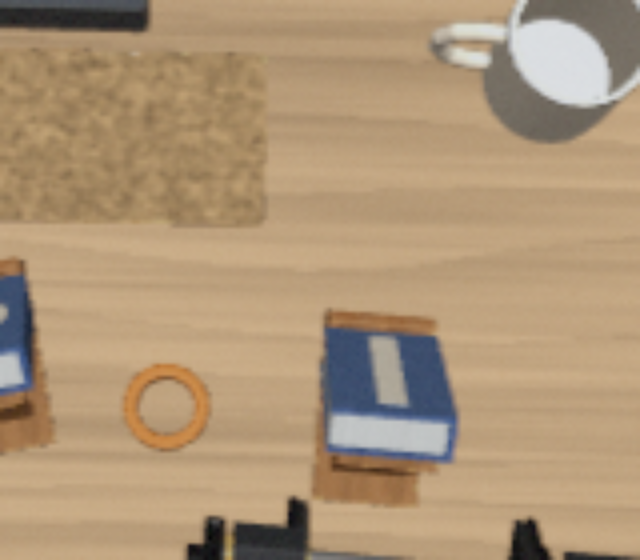

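```bash
cat > a.py <<'E'
from h import *
B=bookR(-.0633);o=np.array([.5459,-.1145,.024])
T=bookR(-.0633,.26);R=toolR(T,T[:,1])
g=o+B@[0,0,.069]+R[:,2]*.0187
print('pre');go(g-R[:,2]*.09,R);print('grasp');go(g,R)
print('lift 40');go(g+B[:,2]*.04,R)
E
python3 a.py
```

```text
pre
t 2.8 tcp [ 0.4714 -0.1094  0.1789] w 87.2 F [ 0.9 -0.1  1.9] j [  10.   -7.  -48.   19.  -21. -120.]
dworld mm [ 23.2  -1.9 -25.5] shift(now axes) [-0.08  -0.004  0.336]
turn/45 [-0.001  0.313  0.002] deg [-0.1 14.1  0.1] rows>= 2.0 shift(target axes) [-0.159 -0.004  0.306]
grasp
t 2.8 tcp [ 0.4714 -0.1094  0.1789] w 87.2 F [ 0.9 -0.1  1.9] j [  10.   -7.  -48.   19.  -21. -120.]
dworld mm [  46.3   -3.3 -112.5] shift(now axes) [ 0.138 -0.003  1.209]
turn/45 [-0.001  0.313  0.002] deg [-0.1 14.1  0.1] rows>= 2.0 shift(target axes) [-0.159 -0.004  1.206]
lift 40
t 2.8 tcp [ 0.4714 -0.1094  0.1789] w 87.2 F [ 0.9 -0.1  1.9] j [  10.   -7.  -48.   19.  -21. -120.]
dworld mm [ 27.2  -2.1 -77.4] shift(now axes) [ 0.136 -0.003  0.809]
turn/45 [-0.001  0.313  0.002] deg [-0.1 14.1  0.1] rows>= 2.0 shift(target axes) [-0.064 -0.004  0.818]
```

```bash
python3 -m crank '[[-1,[0,0,0],[0,0.1565,0]],[-1,[0,0,0],[0,0.1565,0]],[-1,[0,0,0],[0,0,0]],[-1,[0,0,0],[0,0,0]]]'; python3 a.py
```

```text
time_s: 3.2
tcp_pos: [0.4731, -0.1087, 0.1808]
ee_rot: [[-0.963, 0.062, 0.262], [0.06, 0.998, -0.015], [-0.262, 0.001, -0.965]]
wrist_force: [-0.5, 0.0, -0.5]
gripper_width: 0.999
pre
t 3.2 tcp [ 0.4731 -0.1087  0.1808] w 86.9 F [-0.5  0.  -0.5] j [   9.   -0.  -32.    5.  -43. -105.]
dworld mm [ 21.5  -2.5 -27.4] shift(now axes) [-0.137 -0.012  0.321]
turn/45 [0.001 0.007 0.001] deg [0.1 0.3 0. ] rows>= 1.0 shift(target axes) [-0.138 -0.012  0.32 ]
grasp
t 3.2 tcp [ 0.4731 -0.1087  0.1808] w 86.9 F [-0.5  0.  -0.5] j [   9.   -0.  -32.    5.  -43. -105.]
dworld mm [  44.6   -4.  -114.4] shift(now axes) [-0.132 -0.013  1.221]
turn/45 [0.001 0.007 0.001] deg [0.1 0.3 0. ] rows>= 1.0 shift(target axes) [-0.138 -0.012  1.22 ]
lift 40
t 3.2 tcp [ 0.4731 -0.1087  0.1808] w 86.9 F [-0.5  0.  -0.5] j [   9.   -0.  -32.    5.  -43. -105.]
dworld mm [ 25.4  -2.8 -79.3] shift(now axes) [-0.039 -0.013  0.832]
turn/45 [0.001 0.007 0.001] deg [0.1 0.3 0. ] rows>= 1.0 shift(target axes) [-0.043 -0.012  0.832]
```

```bash
python3 -m crank '[[-1,[-0.132,-0.012,0],[0,0.007,0]],[-1,[0,0,0.3],[0,0,0]],[-1,[0,0,0.3],[0,0,0]],[-1,[0,0,0.3],[0,0,0]],[-1,[0,0,0.2],[0,0,0]],[-1,[0,0,0.1],[0,0,0]],[-1,[0,0,0],[0,0,0]],[-1,[0,0,0],[0,0,0]]]'; python3 a.py;  python3 - <<'E'
from station import r
import cv2,numpy as np
b=r.capture("top")["img"]
cv2.imwrite('pics/p2t.png',cv2.resize(b[130:290,280:460],None,fx=4,fy=3.7))
a=r.capture("scene")["img"]
cv2.imwrite('pics/p2s.png',cv2.resize(a[60:260,180:400],None,fx=3,fy=3))
E
```

```text
time_s: 4.0
tcp_pos: [0.5134, -0.1131, 0.0665]
ee_rot: [[-0.965, 0.062, 0.253], [0.06, 0.998, -0.016], [-0.254, -0.0, -0.967]]
wrist_force: [-0.4, 0.2, 0.1]
gripper_width: 1.0
pre
t 4.0 tcp [ 0.5134 -0.1131  0.0665] w 87.0 F [-0.4  0.2  0.1] j [   7.   13.  -37.    6.  -26. -106.]
dworld mm [-18.8   1.8  86.9] shift(now axes) [-0.038  0.006 -0.889]
turn/45 [-0.    -0.005  0.002] deg [-0.  -0.2  0.1] rows>= 1.0 shift(target axes) [-0.041  0.006 -0.889]
grasp
t 4.0 tcp [ 0.5134 -0.1131  0.0665] w 87.0 F [-0.4  0.2  0.1] j [   7.   13.  -37.    6.  -26. -106.]
dworld mm [ 4.3  0.3 -0.1] shift(now axes) [-0.041  0.006  0.011]
turn/45 [-0.    -0.005  0.002] deg [-0.  -0.2  0.1] rows>= 1.0 shift(target axes) [-0.041  0.006  0.011]
lift 40
t 4.0 tcp [ 0.5134 -0.1131  0.0665] w 87.0 F [-0.4  0.2  0.1] j [   7.   13.  -37.    6.  -26. -106.]
dworld mm [-14.9   1.6  35. ] shift(now axes) [ 0.056  0.006 -0.377]
turn/45 [-0.    -0.005  0.002] deg [-0.  -0.2  0.1] rows>= 1.0 shift(target axes) [ 0.054  0.006 -0.377]
```

View pics/p2s.png

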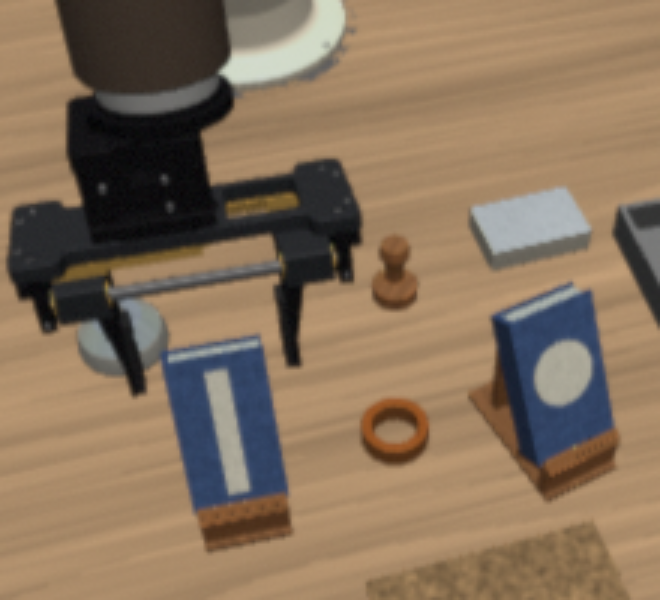

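```bash
python3 - <<'E'
from h import *
from fit import proj,C
s=r.sense();E=np.array(s['ee_rot']);p=np.array(s['tcp_pos'])
for d in(-.0435,.0435):
    print((proj('scene',p+E@[0,d,0])[0]-[180,60])*3,(proj('top',p+E@[0,d,0])[0]-[280,130])*[4,3.7])
import cv2
c=r.capture('scene');print(c['R'],c['t']);cv2.imwrite('pics/p3s.png',cv2.resize(c['img'][100:250,180:340],None,fx=4,fy=4))
E
python3 a.py
```

```text
[156.53384865 430.61902614] [467.69709144 380.06088585]
[290.91251441 405.99842688] [299.57671027 366.30920386]
[[ 0.2919187   0.95642106  0.00649841]
 [ 0.77260325 -0.23179789 -0.59106173]
 [-0.56379757  0.17756266 -0.80660015]] [-0.15995974 -0.38691976  1.07534377]
pre
t 4.15 tcp [ 0.5135 -0.113   0.0667] w 86.8 F [-0.2 -0.5 -0.2] j [   7.   13.  -37.    6.  -26. -106.]
dworld mm [-18.9   1.8  86.7] shift(now axes) [-0.037  0.006 -0.887]
turn/45 [ 0.    -0.004  0.001] deg [ 0.  -0.2  0.1] rows>= 1.0 shift(target axes) [-0.039  0.006 -0.887]
grasp
t 4.15 tcp [ 0.5135 -0.113   0.0667] w 86.8 F [-0.2 -0.5 -0.2] j [   7.   13.  -37.    6.  -26. -106.]
dworld mm [ 4.2  0.3 -0.2] shift(now axes) [-0.039  0.006  0.013]
turn/45 [ 0.    -0.004  0.001] deg [ 0.  -0.2  0.1] rows>= 1.0 shift(target axes) [-0.039  0.006  0.013]
lift 40
t 4.15 tcp [ 0.5135 -0.113   0.0667] w 86.8 F [-0.2 -0.5 -0.2] j [   7.   13.  -37.    6.  -26. -106.]
dworld mm [-15.    1.5  34.9] shift(now axes) [ 0.057  0.006 -0.375]
turn/45 [ 0.    -0.004  0.001] deg [ 0.  -0.2  0.1] rows>= 1.0 shift(target axes) [ 0.056  0.006 -0.376]
```

View pics/p3s.png

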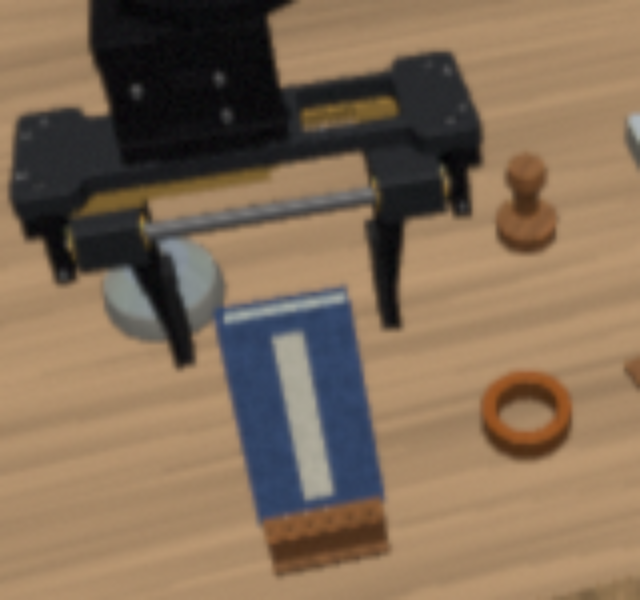

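View pics/p2t.png

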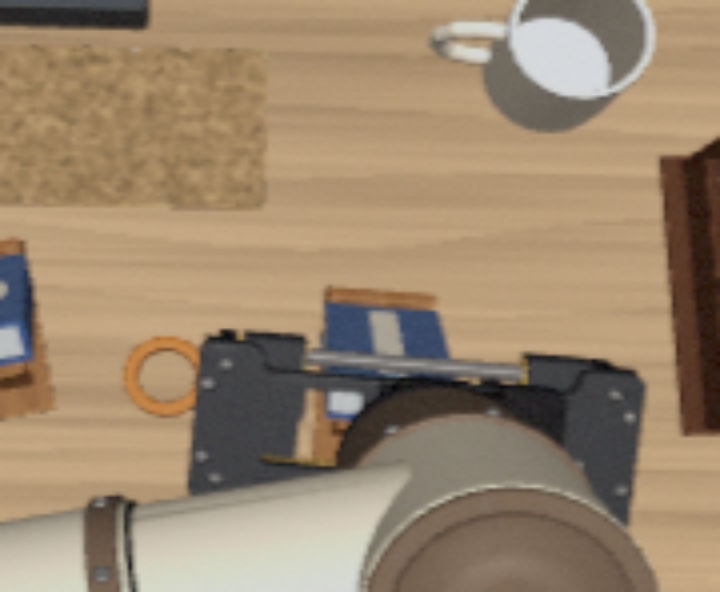

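```bash
python3 - <<'E'
from h import *
from fit import proj
s=r.sense();E=np.array(s['ee_rot']);p=np.array(s['tcp_pos'])
for z in(0,-.01,-.02,-.03):
  for x in(-.01,.01):
    print(z,x,[((proj('scene',p+E@[x,d,z])[0]-[180,100])*4).round(0) for d in(-.0435,-.058,.0435,.058)])
print('obs tips (185,365) (390,327)')
E1=np.array([[-0.88,0.064,0.47],[0.054,0.998,-0.033],[-0.472,-0.004,-0.882]]);p1=np.array([0.4714,-.1094,.1789])
for z in(0,-.01,-.02,-.03):
    print(z,[((proj('scene',p1+E1@[0,d,z])[0]-[180,60])*2.3).round(0) for d in(-.0435,-.058,.0435,.058)])
E
```

```text
0 -0.01 [array([210., 427.]), array([179., 433.]), array([391., 394.]), array([420., 388.])]
0 0.01 [array([208., 401.]), array([177., 407.]), array([385., 369.]), array([414., 364.])]
-0.01 -0.01 [array([206., 411.]), array([175., 417.]), array([388., 377.]), array([418., 372.])]
-0.01 0.01 [array([204., 385.]), array([173., 391.]), array([382., 353.]), array([412., 348.])]
-0.02 -0.01 [array([201., 394.]), array([170., 400.]), array([386., 361.]), array([416., 356.])]
-0.02 0.01 [array([199., 369.]), array([169., 375.]), array([380., 337.]), array([409., 331.])]
-0.03 -0.01 [array([197., 378.]), array([165., 383.]), array([383., 344.]), array([414., 339.])]
-0.03 0.01 [array([195., 352.]), array([164., 358.]), array([377., 320.]), array([407., 315.])]
obs tips (185,365) (390,327)
0 [array([ 89., 199.]), array([ 70., 202.]), array([204., 181.]), array([222., 178.])]
-0.01 [array([ 87., 186.]), array([ 67., 189.]), array([201., 168.]), array([220., 165.])]
-0.02 [array([ 84., 173.]), array([ 64., 176.]), array([199., 155.]), array([218., 152.])]
-0.03 [array([ 81., 160.]), array([ 61., 163.]), array([197., 142.]), array([216., 140.])]
```

```bash
cat >> fit.py <<'E'
def tri(a,b):
    A=[];
    for cam,(u,v) in (('scene',a),('top',b)):
        c=C[cam];P=np.diag([c['f'],c['f'],1.])@np.c_[np.array(c['R']),c['t']];P[0]+=c['cx']*P[2];P[1]+=c['cy']*P[2]
        A+=[u*P[2]-P[0],v*P[2]-P[1]]
    A=np.array(A);x=np.linalg.lstsq(A[:,:3],-A[:,3],rcond=None)[0]
    return x,proj('scene',x)[0]-a,proj('top',x)[0]-b
E
python3 - <<'E'
from fit import *
E1=np.array([[-0.88,0.064,0.47],[0.054,0.998,-0.033],[-0.472,-0.004,-0.882]]);p1=np.array([0.4714,-.1094,.1789])
for a,b in [((267,118.7),(354.5,255)),((211.3,127.4),(411.25,260.5))]:
    x,e1,e2=tri(a,b);print(x.round(4),e1.round(1),e2.round(1),'tool frame',(E1.T@(x-p1)).round(4))
for d in (-.05,.05): print(((proj('top',p1+E1@[0,d,0])[0]-[280,130])*4).round(0),((proj('top',p1+E1@[0,d,-.03])[0]-[280,130])*4).round(0))
E
```

```text
[ 0.4609 -0.0615  0.2123] [ 0.5 -0. ] [0.4 0.1] tool frame [-0.0039  0.047  -0.0359]
[ 0.4544 -0.157   0.2115] [-0.1  0. ] [-0.1 -0. ] tool frame [-0.003  -0.0487 -0.0352]
[515. 491.] [525. 523.]
[291. 470.] [291. 501.]
```

```bash
python3 -m crank '[[-1,[0,0,-0.4],[0,0,0]],[-1,[0,0,-0.4],[0,0,0]],[-0.43,[0,0,-0.4],[0,0,0]],[-0.43,[0,0,0],[0,0,0]],[-0.43,[0,0,0],[0,0,0]],[-0.43,[0,0,0],[0,0,0]]]'
cat > cap.py <<'E'
from station import r
import cv2,sys
n,x0,x1,y0,y1,k=sys.argv[1],*map(int,sys.argv[2:6]),float(sys.argv[6])
cams=sys.argv[7:] or['scene']
for c in cams:
    im=r.capture(c)['img'];cv2.imwrite(f'pics/{n}_{c}.png',cv2.resize(im[y0:y1,x0:x1],None,fx=k,fy=k,interpolation=cv2.INTER_CUBIC))
s=r.sense();print(s['time_s'],s['tcp_pos'].round(4),(s['gripper_width']*87).round(1)if hasattr(s['gripper_width'],'round') else s['gripper_width']*87)
E
python3 cap.py c62 200 320 60 200 4 scene
python3 cap.py c62 330 450 220 320 4 top
python3 -m crank '[[1,[0,0,0],[0,0,0]],[1,[0,0,0],[0,0,0]],[1,[0,0,0],[0,0,0]],[1,[0,0,0],[0,0,0]],[1,[0,0,0],[0,0,0]],[1,[0,0,0],[0,0,0]]]'
python3 cap.py c0 200 320 60 200 4 scene
python3 cap.py c0 330 450 220 320 4 top
python3 - <<'E'
import cv2,numpy as np
a=[cv2.imread(f'pics/{n}_{c}.png') for c in('scene','top') for n in('c62','c0')]
cv2.imwrite('pics/cc1.png',np.hstack(a[:2])[:600,:800] if 0 else cv2.resize(np.hstack(a[:2]),None,fx=.8,fy=.8));cv2.imwrite('pics/cc2.png',cv2.resize(np.hstack(a[2:]),None,fx=.8,fy=.8))
E
```

```text
time_s: 4.75
tcp_pos: [0.482, -0.1112, 0.1807]
ee_rot: [[-0.966, 0.063, 0.25], [0.061, 0.998, -0.016], [-0.25, -0.0, -0.968]]
wrist_force: [0.2, -0.3, -0.5]
gripper_width: 0.751
4.8 [ 0.4819 -0.1112  0.1803] 64.02654632719143
4.85 [ 0.482  -0.1113  0.1801] 63.12111115405186
time_s: 5.45
tcp_pos: [0.4827, -0.1112, 0.1814]
ee_rot: [[-0.966, 0.063, 0.251], [0.06, 0.998, -0.016], [-0.251, -0.001, -0.968]]
wrist_force: [0.3, 0.7, 0.0]
gripper_width: 0.259
5.5 [ 0.4827 -0.1112  0.1814] 18.061212356257837
5.55 [ 0.4827 -0.1112  0.1814] 13.962103434086503
```

View pics/cc1.png

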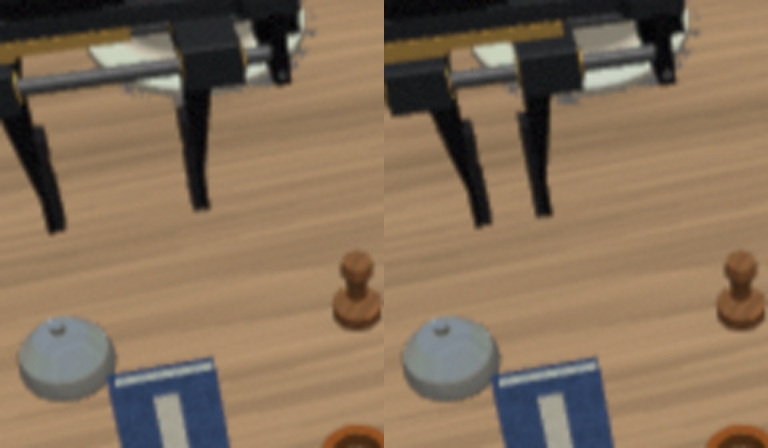

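View pics/cc2.png

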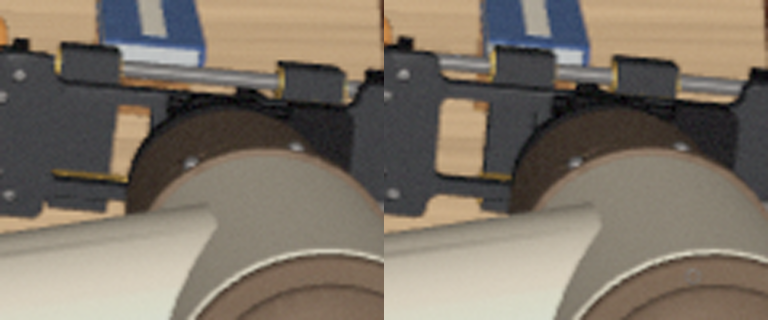

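```bash
python3 - <<'E'
from fit import *
E=np.array([[-0.966,0.063,0.251],[0.06,0.998,-0.016],[-0.251,-0.001,-0.968]]);p=np.array([0.4827,-.1112,.1814])
for z in(0,-.02,-.03,-.04): print(z,proj('scene',p+E@[0,0,z])[0].round(1))
print(proj('scene',[[.5459,-.1145,.024],[.4956,-.1113,.116]]), proj('scene',[[0,0,0]]))
E
```

```text
0 [243.9 146.1]
-0.02 [241.8 135.9]
-0.03 [240.7 130.6]
-0.04 [239.6 125.3]
[[260.02075526 225.01119757]
 [250.39388387 175.95060421]] [[260.87084672  68.81235742]]
```

```bash
python3 -m crank '[[-1,[0,0,0],[0,0,0]],[-1,[0,0,0],[0,0,0]],[-1,[0,0,0],[0,0,0]],[-1,[0,0,0],[0,0,0]],[-1,[0,0,0],[0,0,0]],[-1,[0,0,0.3],[0,0,0]],[-1,[0,0,0.3],[0,0,0]],[-1,[0,0,0.3],[0,0,0]]]'
python3 -m crank '[[-1,[0,0,0.2],[0,0,0]],[-1,[0,0,0.1],[0,0,0]],[-1,[0,0,0.1],[0,0,0]],[-1,[0,0,0.1],[0,0,0]],[-1,[0,0,0],[0,0,0]]]'
python3 a.py | sed -n 5,8p;python3 cap.py g1 180 340 100 250 4 scene
```

```text
time_s: 6.35
tcp_pos: [0.5059, -0.1126, 0.0938]
ee_rot: [[-0.966, 0.062, 0.252], [0.06, 0.998, -0.016], [-0.253, -0.0, -0.967]]
wrist_force: [-0.1, -0.0, 0.7]
gripper_width: 0.806
time_s: 6.85
tcp_pos: [0.5175, -0.1136, 0.0451]
ee_rot: [[-0.966, 0.063, 0.25], [0.061, 0.998, -0.016], [-0.25, -0.001, -0.968]]
wrist_force: [-0.1, 0.1, -0.1]
gripper_width: 0.994
grasp
t 6.85 tcp [ 0.5175 -0.1136  0.0451] w 86.5 F [-0.1  0.1 -0.1] j [   7.   15.  -38.    7.  -22. -107.]
dworld mm [ 0.2  0.8 21.4] shift(now axes) [-0.055  0.008 -0.207]
turn/45 [-0.001 -0.009  0.001] deg [-0.  -0.4  0. ] rows>= 1.0 shift(target axes) [-0.056  0.009 -0.207]
6.9 [ 0.5178 -0.1135  0.0458] 86.77120372709994
```

View pics/g1_scene.png

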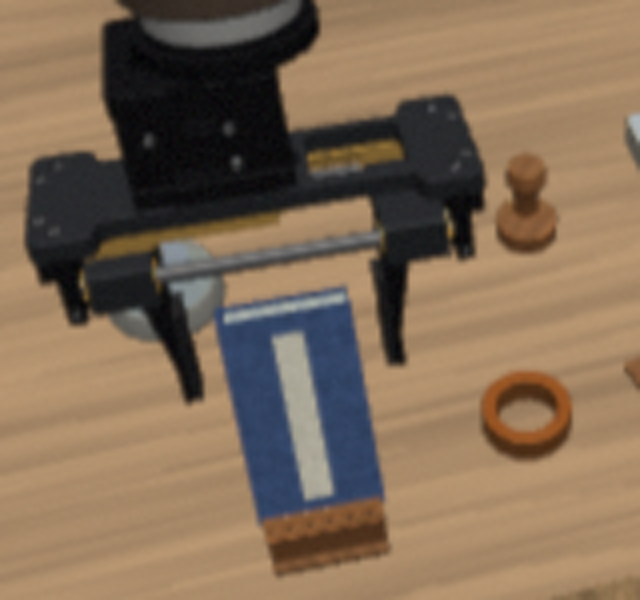

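```bash
python3 -m crank '[[-1,[-0.03,0.008,0.08],[0,0,0]],[1,[0,0,0],[0,0,0]],[1,[0,0,0],[0,0,0]],[1,[0,0,0],[0,0,0]],[1,[0,0,0],[0,0,0]],[1,[0,0,0],[0,0,0]],[1,[0,0,0],[0,0,0]]]'; python3 cap.py g2 180 340 100 250 4 scene
```

```text
time_s: 7.6
tcp_pos: [0.5228, -0.113, 0.0391]
ee_rot: [[-0.966, 0.063, 0.251], [0.06, 0.998, -0.016], [-0.252, -0.001, -0.968]]
wrist_force: [-0.5, -0.1, 1.2]
gripper_width: 0.711
7.65 [ 0.5228 -0.113   0.0391] 61.83873468353958
```

View pics/g2_scene.png

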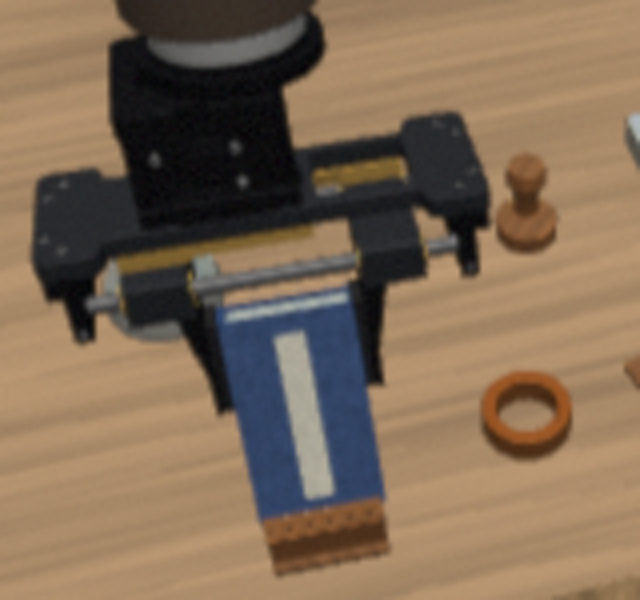

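```bash
python3 -m crank '[[1,[0.024,0,-0.097],[0,0,0]],[1,[0.048,0,-0.194],[0,0,0]],[1,[0.048,0,-0.194],[0,0,0]],[1,[0,0,-0.3],[0,0,0]],[1,[0,0,-0.4],[0,0,0]],[1,[0,0,-0.4],[0,0,0]],[1,[0,0,0],[0,0,0]]]'; python3 cap.py g3 160 400 40 250 3 scene
```

```text
time_s: 8.35
tcp_pos: [0.4736, -0.1095, 0.1958]
ee_rot: [[-0.963, 0.062, 0.263], [0.06, 0.998, -0.015], [-0.263, 0.001, -0.965]]
wrist_force: [0.5, -0.0, 0.1]
gripper_width: 0.712
8.4 [ 0.4721 -0.1094  0.1925] 61.70004983735126
```

View pics/g3_scene.png

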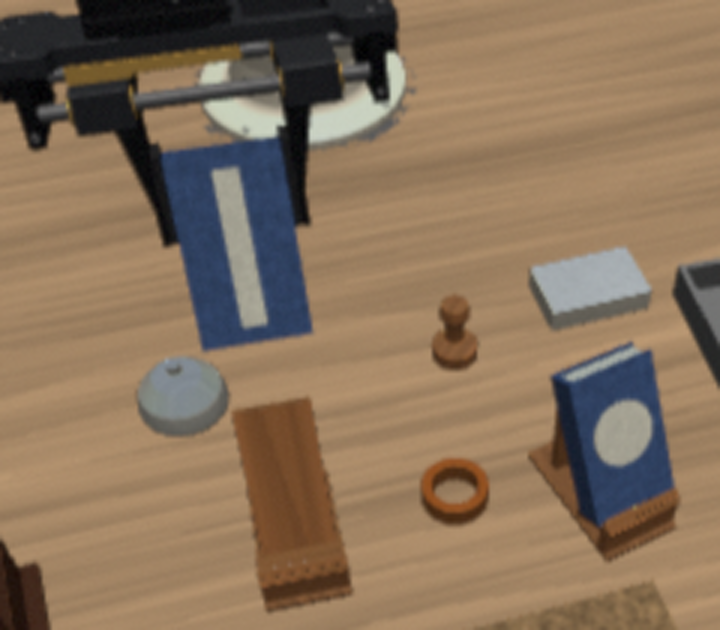

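```bash
cat > pnp.py <<'E'
from fit import *
def pnp(obs,q0=(.5,-.1,.15,0,-.3,0),prior=None):
    # q: x,y,z, yaw,pitch(about y),roll
    def place(q,L): return Rn.from_euler('ZYX',q[3:]).apply(np.array(L)/1e3)+q[:3]
    f=lambda q:np.r_[np.concatenate([proj(c,place(q,[L]))[0]-p for c,L,p in obs]),q[5]/.03]
    s=least_squares(f,q0,loss='soft_l1');return s.x,f(s.x)[:-1].reshape(-1,2),Rn.from_euler('ZYX',s.x[3:]).as_matrix()
E
python3 - <<'E'
from pnp import *
k=lambda p:zp(p,3,(160,40))
obs=[('scene',L,k(p)) for L,p in [((12,-31,105),(163,153)),((12,31,105),(282,139)),((12,-31,0),(204,349)),((12,31,0),(311,329)),((12,-7,95),(212,170)),((12,7,95),(237,166)),((12,-7,10),(242,329)),((12,7,10),(267,324))]]
q,e,B=pnp(obs);print(q.round(4),np.abs(e).max());
from h import *
s=r.sense();E=np.array(s['ee_rot']);p=np.array(s['tcp_pos']);print(p)
print('book bottom in tool',(E.T@(q[:3]-p)).round(4),'book z in tool',(E.T@B[:,2]).round(3),'book y',(E.T@B[:,1]).round(3))
E
```

```text
[ 0.4958 -0.1109  0.1803 -0.0751 -0.5623 -0.0024] 1.2247353023064704
[ 0.47207227 -0.10939583  0.19249034]
book bottom in tool [-0.0198 -0.      0.0179] book z in tool [ 0.297  0.01  -0.955] book y [-0.013  1.     0.007]
```

```bash
cat > b.py <<'E'
from h import *
import sys
T=bookR(-.06,-.2475);R=toolR(T,T[:,1])
h=float(sys.argv[1])
o=np.array([.4609,.3001,.005+h]);go(o-R@[-.019,0,.0195],R)
E
python3 b.py .15;python3 -m crank '[[1,[0,0,0],[0,0.158,0]],[1,[0,0,0],[0,0.158,0]],[1,[0,0,0],[0,0.158,0]],[1,[0,0,0],[0,0.158,0]],[1,[0,0,0],[0,0,0]],[1,[0,0,0],[0,0,0]]]'; python3 b.py .15
```

```text
t 8.4 tcp [ 0.4721 -0.1094  0.1925] w 61.7 F [ 1.   1.1 -2.3] j [   8.   -1.  -31.    4.  -45. -105.]
dworld mm [-24.8 410.3 -13.9] shift(now axes) [0.524 4.079 0.009]
turn/45 [ 0.001  0.647 -0.003] deg [ 0.1 29.1 -0.1] rows>= 4.0 shift(target axes) [0.444 4.081 0.256]
time_s: 9.0
tcp_pos: [0.4708, -0.1096, 0.1869]
ee_rot: [[-0.968, 0.063, -0.244], [0.061, 0.998, 0.015], [0.244, -0.001, -0.97]]
wrist_force: [0.2, -0.6, -0.7]
gripper_width: 0.711
t 9.0 tcp [ 0.4708 -0.1096  0.1869] w 61.9 F [ 0.2 -0.6 -0.7] j [  5.  17.  -8.  -2. -79. -98.]
dworld mm [-23.5 410.5  -8.3] shift(now axes) [0.459 4.082 0.199]
turn/45 [ 0.     0.001 -0.004] deg [ 0.   0.  -0.2] rows>= 1.0 shift(target axes) [0.446 4.083 0.198]
```

```bash
python3 -m crank '[[1,[0.046,0.25,0],[0,0,0]],[1,[0.046,0.408,0],[0,0,0]],[1,[0.046,0.408,0],[0,0,0]],[1,[0.046,0.408,0],[0,0,0]],[1,[0.046,0.408,0],[0,0,0]],[1,[0.046,0.408,0],[0,0,0]],[1,[0.046,0.408,0],[0,0,0]],[1,[0.046,0.408,0],[0,0,0]]]' | head -2
python3 -m crank '[[1,[0.046,0.408,0],[0,0,0]],[1,[0.046,0.408,0],[0,0,0]],[1,[0,0.15,0],[0,0,0]],[1,[0,0,0],[0,0,0]],[1,[0,0,0],[0,0,0]]]'; python3 b.py .02
```

```text
time_s: 9.8
tcp_pos: [0.4535, 0.2035, 0.1985]
time_s: 10.3
tcp_pos: [0.4516, 0.2985, 0.2002]
ee_rot: [[-0.969, 0.062, -0.24], [0.061, 0.998, 0.014], [0.24, -0.001, -0.971]]
wrist_force: [0.3, -0.3, -0.7]
gripper_width: 0.712
t 10.3 tcp [0.4516 0.2985 0.2002] w 61.9 F [ 0.3 -0.3 -0.7] j [  44.   20.    2.  -10.  -82. -135.]
dworld mm [  -4.3    2.5 -151.6] shift(now axes) [-0.321  0.024  1.482]
turn/45 [-0.001  0.006 -0.003] deg [-0.   0.3 -0.1] rows>= 1.0 shift(target axes) [-0.329  0.022  1.481]
```

```bash
python3 -m crank '[[1,[-0.054,0.004,0.247],[0,0.006,0]],[1,[-0.054,0.004,0.247],[0,0,0]],[1,[-0.054,0.004,0.247],[0,0,0]],[1,[-0.054,0.004,0.247],[0,0,0]],[1,[-0.054,0.004,0.247],[0,0,0]],[1,[-0.054,0.004,0.247],[0,0,0]],[1,[0,0,0],[0,0,0]],[1,[0,0,0],[0,0,0]]]'; python3 b.py 0;python3 cap.py g4 350 500 80 220 4 scene
```

```text
time_s: 11.1
tcp_pos: [0.4482, 0.3009, 0.0491]
ee_rot: [[-0.968, 0.064, -0.244], [0.062, 0.998, 0.014], [0.244, -0.001, -0.97]]
wrist_force: [-0.3, -0.3, -0.8]
gripper_width: 0.709
t 11.1 tcp [0.4482 0.3009 0.0491] w 61.7 F [-0.3 -0.3 -0.8] j [  44.   28.   -8.  -12.  -64. -132.]
dworld mm [ -0.9   0.  -20.6] shift(now axes) [-0.041 -0.     0.202]
turn/45 [-0.     0.001 -0.005] deg [-0.   0.  -0.2] rows>= 1.0 shift(target axes) [-0.041 -0.001  0.202]
11.15 [0.4488 0.3017 0.0499] 61.63961255090393
```

View pics/g4_scene.png

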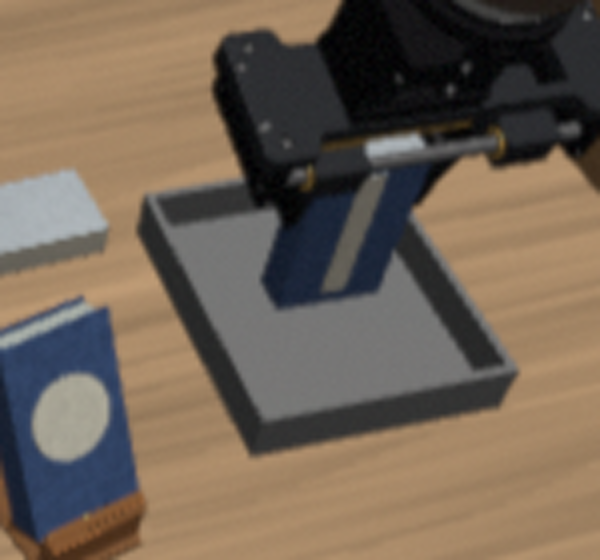

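Strip book hangs vertical over the tray, about 20 mm up (bottom edge at ~(325,300)). I lower it in small steps, watching the force.

```bash
python3 -m crank '[[1,[-0.03,0,0.12],[0,0,0]],[1,[-0.01,0,0.03],[0,0,0]],[1,[0,0,0],[0,0,0]]]'|sed -n 1,4p
python3 -m crank '[[1,[-0.008,0,0.03],[0,0,0]],[1,[0,0,0],[0,0,0]]]'|sed -n 2,4p; python3 -m crank '[[1,[-0.008,0,0.03],[0,0,0]],[1,[0,0,0],[0,0,0]]]'|sed -n 2,4p
```

```text
time_s: 11.45
tcp_pos: [0.4477, 0.3018, 0.0326]
ee_rot: [[-0.968, 0.063, -0.245], [0.061, 0.998, 0.014], [0.245, -0.001, -0.969]]
wrist_force: [-0.4, -0.1, -1.4]
tcp_pos: [0.4483, 0.3023, 0.03]
ee_rot: [[-0.968, 0.062, -0.244], [0.06, 0.998, 0.015], [0.244, -0.0, -0.97]]
wrist_force: [0.9, 0.1, -1.2]
tcp_pos: [0.4485, 0.3022, 0.0298]
ee_rot: [[-0.968, 0.06, -0.243], [0.059, 0.998, 0.015], [0.244, -0.0, -0.97]]
wrist_force: [-2.2, -2.0, 12.5]
```

```bash
python3 -m crank '[[1,[0,0,0],[0,0,0]],[1,[0,0,-0.02],[0,0,0]],[1,[0,0,0],[0,0,0]],[-1,[0,0,0],[0,0,0]],[-1,[0,0,0],[0,0,0]],[-1,[0,0,0],[0,0,0]],[-1,[0,0,0],[0,0,0]]]'; python3 cap.py g5 350 500 80 220 4 scene
```

```text
time_s: 12.55
tcp_pos: [0.4485, 0.302, 0.0283]
ee_rot: [[-0.968, 0.063, -0.244], [0.061, 0.998, 0.014], [0.245, -0.001, -0.97]]
wrist_force: [-0.9, -0.5, 0.0]
gripper_width: 0.963
12.6 [0.4485 0.302  0.0283] 84.98582641210277
```

View pics/g5_scene.png

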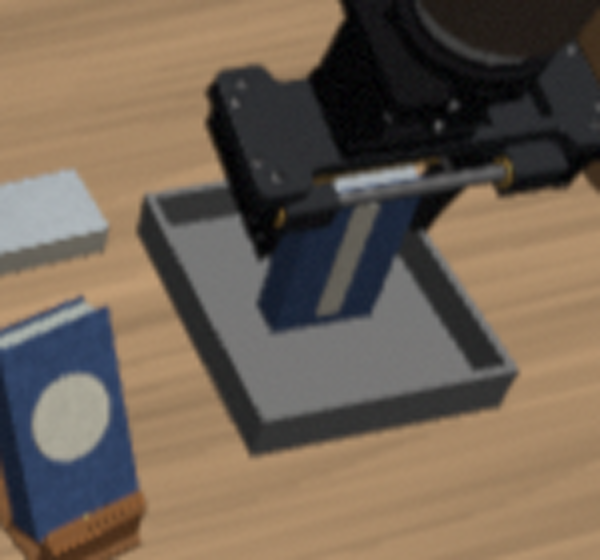

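```bash
python3 -m crank '[[-1,[0,0,-0.1],[0,0,0]],[-1,[0,0,-0.3],[0,0,0]],[-1,[0,0,-0.4],[0,0,0]],[-1,[0,0,-0.4],[0,0,0]],[-1,[0,0,-0.4],[0,0,0]],[-1,[0,0,-0.2],[0,0,0]],[-1,[0,0,0],[0,0,0]]]'
cat > a2.py <<'E'
from h import *
B=bookR(.1998);o=np.array([.5665,.1077,.024])
T=bookR(.1998,.3);R=toolR(T,T[:,1])
g=o-R@[-.0145,0,.020]
print('pre');go(g-R[:,2]*.12,R);print('grasp');go(g,R)
print('lift 60 in tool',(R.T@B[:,2]*.6).round(3))
E
python3 a2.py; python3 cap.py g6 350 500 80 220 4 scene
```

```text
time_s: 13.3
tcp_pos: [0.495, 0.3002, 0.2076]
ee_rot: [[-0.97, 0.063, -0.237], [0.06, 0.998, 0.019], [0.237, 0.005, -0.971]]
wrist_force: [0.7, 0.5, -0.4]
gripper_width: 1.002
pre
t 13.3 tcp [0.495  0.3002 0.2076] w 87.2 F [ 0.7  0.5 -0.4] j [  41.   24.    9.  -10.  -85. -133.]
dworld mm [  17.4 -203.5  -54.2] shift(now axes) [-0.42  -2.022  0.446]
turn/45 [-0.004 -0.682 -0.339] deg [ -0.2 -30.7 -15.2] rows>= 5.0 shift(target axes) [ 0.383 -2.029  0.449]
grasp
t 13.3 tcp [0.495  0.3002 0.2076] w 87.2 F [ 0.7  0.5 -0.4] j [  41.   24.    9.  -10.  -85. -133.]
dworld mm [  52.2 -196.4 -168.8] shift(now axes) [-1.025 -1.935  1.478]
turn/45 [-0.004 -0.682 -0.339] deg [ -0.2 -30.7 -15.2] rows>= 5.0 shift(target axes) [ 0.383 -2.029  1.649]
lift 60 in tool [ 0.119  0.    -0.588]
13.35 [0.4934 0.2997 0.2052] 87.10798874237906
```

View pics/g6_scene.png

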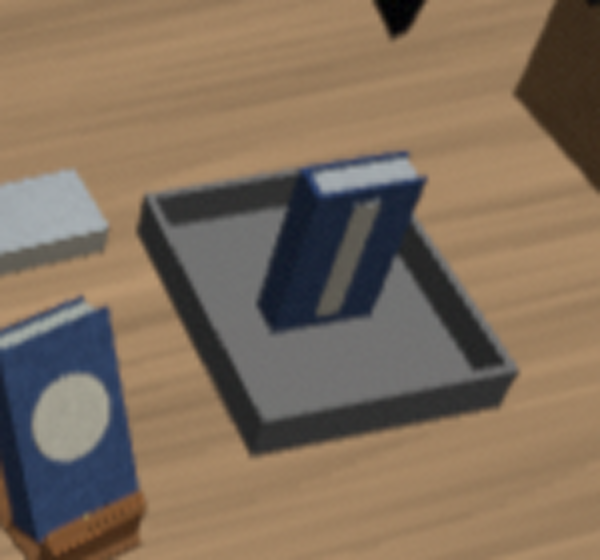

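```bash
python3 -m crank '[[-1,[0,0,-0.1],[0,-0.1365,-0.068]],[-1,[0,0,-0.1],[0,-0.1365,-0.068]],[-1,[0,0,0],[0,-0.1365,-0.068]],[-1,[0,0,0],[0,-0.1365,-0.068]],[-1,[0,0,0],[0,-0.1365,-0.068]],[-1,[0,0,0],[0,0,0]],[-1,[0,0,0],[0,0,0]]]';python3 a2.py
```

```text
time_s: 14.05
tcp_pos: [0.4951, 0.2985, 0.222]
ee_rot: [[-0.939, -0.201, 0.281], [-0.194, 0.98, 0.05], [-0.285, -0.008, -0.958]]
wrist_force: [0.1, 0.3, 1.5]
gripper_width: 1.001
pre
t 14.05 tcp [0.4951 0.2985 0.222 ] w 87.1 F [0.1 0.3 1.5] j [  54.    8.  -22.   15.  -50. -141.]
dworld mm [  17.2 -201.8  -68.5] shift(now axes) [ 0.426 -2.006  0.604]
turn/45 [-0.008 -0.014  0.006] deg [-0.4 -0.6  0.2] rows>= 1.0 shift(target axes) [ 0.424 -2.012  0.586]
grasp
t 14.05 tcp [0.4951 0.2985 0.222 ] w 87.1 F [0.1 0.3 1.5] j [  54.    8.  -22.   15.  -50. -141.]
dworld mm [  52.  -194.8 -183.1] shift(now axes) [ 0.413 -1.998  1.804]
turn/45 [-0.008 -0.014  0.006] deg [-0.4 -0.6  0.2] rows>= 1.0 shift(target axes) [ 0.424 -2.012  1.786]
lift 60 in tool [ 0.119  0.    -0.588]
```

```bash
python3 -m crank '[[-1,[0.07,-0.335,0],[-0.004,-0.007,0.003]],[-1,[0.07,-0.335,0],[-0.004,-0.007,0.003]],[-1,[0.07,-0.335,0],[0,0,0]],[-1,[0.07,-0.335,0],[0,0,0]],[-1,[0.07,-0.335,0.1],[0,0,0]],[-1,[0.07,-0.335,0.2],[0,0,0]],[-1,[0,0,0.28],[0,0,0]],[-1,[0,0,0],[0,0,0]]]'|head -1;python3 -m crank '[[-1,[0,0,0],[0,0,0]]]'|head -1;python3 a2.py
```

```text
time_s: 14.85
time_s: 14.95
pre
t 14.95 tcp [0.515  0.098  0.1558] w 87.3 F [-0.7 -0.5  0.6] j [  32.    4.  -34.   11.  -36. -119.]
dworld mm [-2.7 -1.2 -2.3] shift(now axes) [ 0.034 -0.007  0.014]
turn/45 [ 0.     0.003 -0.003] deg [ 0.   0.1 -0.1] rows>= 1.0 shift(target axes) [ 0.034 -0.007  0.014]
grasp
t 14.95 tcp [0.515  0.098  0.1558] w 87.3 F [-0.7 -0.5  0.6] j [  32.    4.  -34.   11.  -36. -119.]
dworld mm [  32.1    5.8 -116.9] shift(now axes) [ 0.037 -0.007  1.214]
turn/45 [ 0.     0.003 -0.003] deg [ 0.   0.1 -0.1] rows>= 1.0 shift(target axes) [ 0.034 -0.007  1.214]
lift 60 in tool [ 0.119  0.    -0.588]
```

```bash
python3 -m crank '[[-1,[0.035,-0.007,0.2],[0,0,0]],[-1,[0,0,0.3],[0,0,0]],[-1,[0,0,0.3],[0,0,0]],[-1,[0,0,0.2],[0,0,0]],[-1,[0,0,0.12],[0,0,0]],[-1,[0,0,0.08],[0,0,0]],[-1,[0,0,0],[0,0,0]],[-1,[0,0,0],[0,0,0]]]'|grep -v ee;python3 a2.py|tail -5; python3 cap.py g7 270 430 100 250 4 scene
```

```text
time_s: 15.75
tcp_pos: [0.5464, 0.1042, 0.0407]
wrist_force: [0.3, 0.1, 0.4]
gripper_width: 0.997
grasp
t 15.75 tcp [0.5464 0.1042 0.0407] w 86.8 F [0.3 0.1 0.4] j [  30.   17.  -42.   21.  -15. -128.]
dworld mm [ 0.7 -0.4 -1.9] shift(now axes) [-0.    -0.005  0.02 ]
turn/45 [ 0.001  0.005 -0.001] deg [ 0.1  0.2 -0.1] rows>= 1.0 shift(target axes) [-0.    -0.005  0.02 ]
lift 60 in tool [ 0.119  0.    -0.588]
15.8 [0.5464 0.1041 0.0409] 86.77347369600692
```

View pics/g7_scene.png

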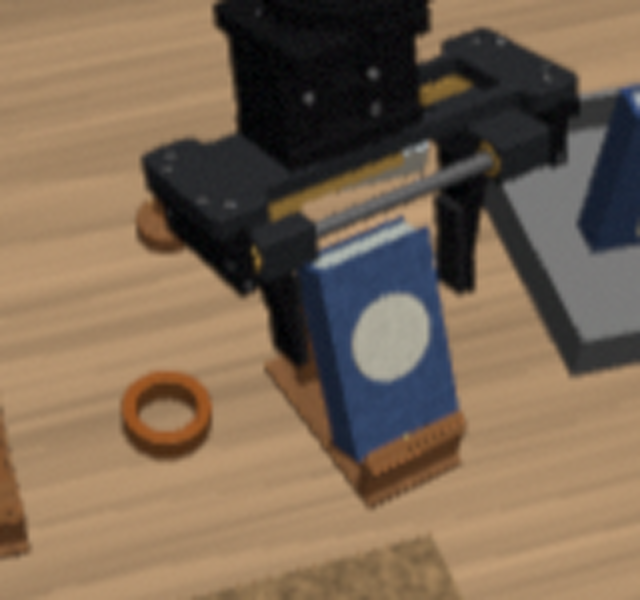

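```bash
python3 -m crank '[[1,[0,0,0],[0,0,0]],[1,[0,0,0],[0,0,0]],[1,[0,0,0],[0,0,0]],[1,[0,0,0],[0,0,0]],[1,[0,0,0],[0,0,0]],[1,[0,0,0],[0,0,0]]]'|grep -v ee
python3 - <<'E'
from h import *
s=r.sense();E=np.array(s['ee_rot']);B=bookR(.1998);o=np.array([.5665,.1077,.024])
print('book origin in tool',(E.T@(o-s['tcp_pos'])).round(4),'z',(E.T@B[:,2]).round(3),'y',(E.T@B[:,1]).round(3))
E
python3 -m crank '[[1,[0.02,0,-0.098],[0,0,0]],[1,[0.04,0,-0.196],[0,0,0]],[1,[0.06,0,-0.294],[0,0,0]],[1,[0,0,-0.4],[0,0,0]],[1,[0,0,-0.4],[0,0,0]],[1,[0,0,-0.4],[0,0,0]],[1,[0,0,0],[0,0,0]],[1,[0,0,0],[0,0,0]]]'; python3 cap.py g8 270 430 60 240 3.3 scene
```

```text
time_s: 16.4
tcp_pos: [0.5455, 0.1032, 0.0398]
wrist_force: [-1.0, -1.7, 4.1]
gripper_width: 0.708
book origin in tool [-0.0158  0.0003  0.0215] z [ 0.196 -0.    -0.981] y [0.001 1.    0.   ]
time_s: 17.2
tcp_pos: [0.4813, 0.0907, 0.2073]
ee_rot: [[-0.936, -0.197, 0.292], [-0.187, 0.98, 0.062], [-0.299, 0.003, -0.954]]
wrist_force: [0.2, -0.8, -2.1]
gripper_width: 0.712
17.25 [0.4808 0.0902 0.2058] 61.72942853340019
```

View pics/g8_scene.png

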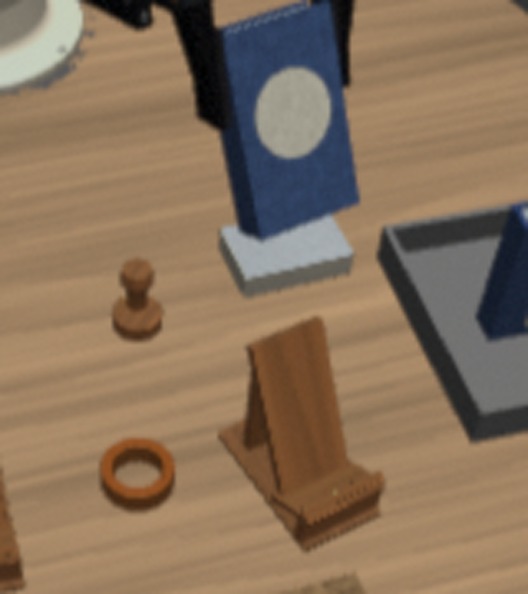

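```bash
cat > c.py <<'E'
from h import *
import sys
T=bookR(np.radians(93.3),-.197);R=toolR(T,T[:,1])
o=np.array([.6683,.0294,.003+float(sys.argv[1])]);go(o-R@[-.0158,0,.0215],R)
E
python3 c.py .1
```

```text
t 17.25 tcp [0.4808 0.0902 0.2058] w 61.7 F [ 0.5 -0.3 -2.2] j [  34.   -2.  -33.    9.  -44. -119.]
dworld mm [188.1 -72.1 -78.6] shift(now axes) [-1.394 -1.078  1.253]
turn/45 [-0.093  0.522 -1.835] deg [ -4.2  23.5 -82.6] rows>= 11.0 shift(target axes) [ 0.658 -1.836  0.933]
```

```bash
python3 -m crank '[[1,[-0.271,-0.18,0.084],[0,0,0]],[1,[-0.271,-0.18,0.084],[0,0,0]],[1,[-0.271,-0.18,0.084],[0,0,0]],[1,[-0.271,-0.18,0.084],[0,0,0]],[1,[-0.271,-0.18,0.084],[0,0,0]],[1,[-0.271,-0.18,0.084],[0,0,0]]]'|head -2
python3 -m crank '[[1,[0,0,0],[-0.0078,0.0435,-0.153]],[1,[0,0,0],[-0.0078,0.0435,-0.153]],[1,[0,0,0],[-0.0078,0.0435,-0.153]],[1,[0,0,0],[-0.0078,0.0435,-0.153]],[1,[0,0,0],[-0.0078,0.0435,-0.153]],[1,[0,0,0],[-0.0078,0.0435,-0.153]],[1,[0,0,0],[-0.0078,0.0435,-0.153]],[1,[0,0,0],[-0.0078,0.0435,-0.153]]]'|head -2
python3 -m crank '[[1,[0,0,0],[-0.0078,0.0435,-0.153]],[1,[0,0,0],[-0.0078,0.0435,-0.153]],[1,[0,0,0],[-0.0078,0.0435,-0.153]],[1,[0,0,0],[-0.0078,0.0435,-0.153]],[1,[0,0,0],[0,0,0]],[1,[0,0,0],[0,0,0]]]'
python3 c.py .03; python3 cap.py g9 240 480 100 300 3 scene
```

```text
time_s: 17.85
tcp_pos: [0.6703, 0.0173, 0.2031]
time_s: 18.65
tcp_pos: [0.6694, 0.018, 0.2033]
time_s: 19.25
tcp_pos: [0.6697, 0.0183, 0.2045]
ee_rot: [[0.056, -0.998, 0.009], [-0.979, -0.056, -0.196], [0.196, 0.002, -0.981]]
wrist_force: [0.3, 0.0, -1.5]
gripper_width: 0.708
t 19.25 tcp [0.6697 0.0183 0.2045] w 61.6 F [ 0.3  0.  -1.5] j [ 21.  26.   5.  11. -72. -21.]
dworld mm [  -0.7   -0.2 -147.3] shift(now axes) [-0.287  0.005  1.445]
turn/45 [ 0.002 -0.    -0.001] deg [ 0.1 -0.  -0. ] rows>= 1.0 shift(target axes) [-0.287  0.007  1.445]
19.3 [0.6699 0.0181 0.2053] 61.80692974445584
```

View pics/g9_scene.png

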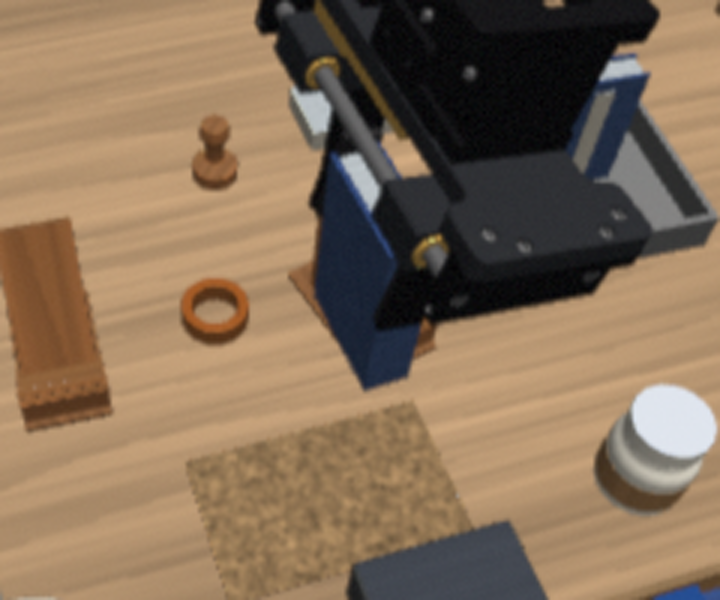

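```bash
python3 -m crank '[[1,[-0.047,0.001,0.24],[0,0,0]],[1,[-0.048,0.001,0.24],[0,0,0]],[1,[-0.048,0.001,0.24],[0,0,0]],[1,[-0.048,0.001,0.24],[0,0,0]],[1,[-0.048,0.001,0.24],[0,0,0]],[1,[-0.048,0.001,0.24],[0,0,0]],[1,[0,0,0],[0,0,0]],[1,[0,0,0],[0,0,0]]]'|head -2; python3 c.py 0;python3 cap.py g10 240 480 100 300 3 scene
```

```text
time_s: 20.1
tcp_pos: [0.6703, 0.0177, 0.0604]
t 20.1 tcp [0.6703 0.0177 0.0604] w 61.9 F [ 0.1  0.  -0.8] j [ 21.  33.  -7.  13. -55. -25.]
dworld mm [ -1.3   0.5 -33.2] shift(now axes) [-0.071  0.013  0.324]
turn/45 [-0.002 -0.001 -0.   ] deg [-0.1 -0.  -0. ] rows>= 1.0 shift(target axes) [-0.07   0.013  0.324]
20.15 [0.6711 0.018  0.0615] 61.67620109367908
```

View pics/g10_scene.png

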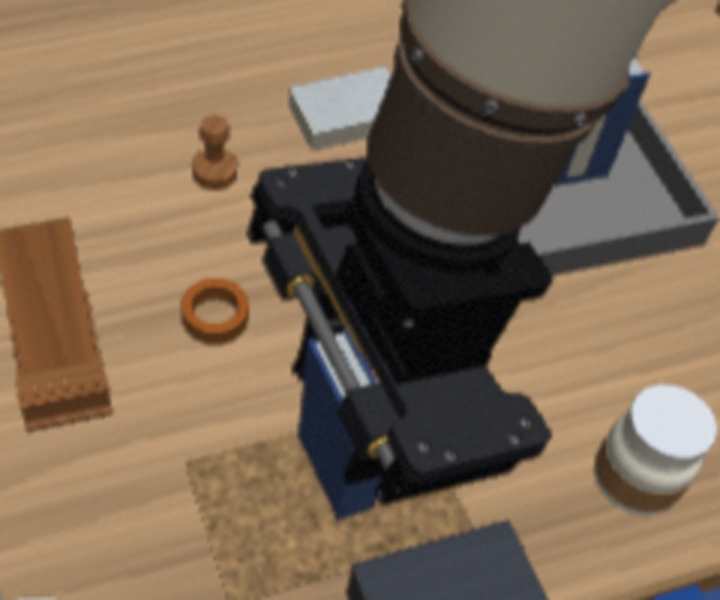

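```bash
python3 - <<'E'
from h import *
from fit import proj
import cv2
s=r.sense();E=np.array(s['ee_rot']);p=np.array(s['tcp_pos'])
T=bookR(.2,.0); # book in tool
zt=np.array([.196,0,-.981]);yt=np.array([0,1,0.]);xt=np.cross(yt,zt);Bt=np.c_[xt,yt,zt]
B=E@Bt;o=p+E@[-.0158,0,.0215];print('book origin',o.round(4),'up',B[:,2].round(3))
im=cv2.imread('pics/g10_scene.png')
P=lambda L:tuple(int(v) for v in (proj('scene',o+B@(np.array(L)/1e3))[0]-[240,100])*3+1)
for a in(-12,12):
  for b in(-31,31): cv2.line(im,P((a,b,0)),P((a,b,105)),(0,255,255),1)
  for z in(0,105): cv2.line(im,P((a,-31,z)),P((a,31,z)),(0,255,255),1)
for b in(-31,31):
  for z in(0,105): cv2.line(im,P((-12,b,z)),P((12,b,z)),(0,255,255),1)
cv2.imwrite('pics/ov10.png',im[270:600,150:550])
E
```

```text
book origin [0.6706 0.0293 0.0373] up [-0.004 -0.     1.   ]
```

View pics/ov10.png

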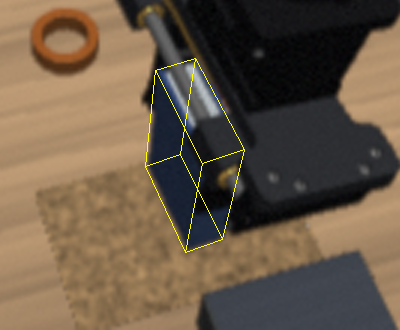

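```bash
python3 -m crank '[[1,[-0.03,0,0.15],[0,0,0]],[1,[-0.024,0,0.12],[0,0,0]],[1,[-0.004,0,0.02],[0,0,0]],[1,[0,0,0],[0,0,0]]]'|grep -v ee
python3 -m crank '[[1,[-0.004,0,0.02],[0,0,0]],[1,[0,0,0],[0,0,0]]]'|grep -v ee; python3 -m crank '[[1,[-0.004,0,0.02],[0,0,0]],[1,[0,0,0],[0,0,0]]]'|grep -v ee
```

```text
time_s: 20.55
tcp_pos: [0.6702, 0.0181, 0.0307]
wrist_force: [-0.2, -0.8, -0.6]
gripper_width: 0.714
time_s: 20.75
tcp_pos: [0.6704, 0.0182, 0.029]
wrist_force: [0.4, 0.2, -1.6]
gripper_width: 0.706
time_s: 20.95
tcp_pos: [0.6707, 0.0183, 0.0281]
wrist_force: [-1.5, 1.6, 4.2]
gripper_width: 0.712
```

```bash
python3 -m crank '[[1,[0,0,0],[0,0,0]],[-1,[0,0,0],[0,0,0]],[-1,[0,0,0],[0,0,0]],[-1,[0,0,0],[0,0,0]],[-1,[0,0,0],[0,0,0]],[-1,[0,0,0],[0,0,0]]]'; python3 cap.py g11 240 480 100 300 3 scene
```

```text
time_s: 21.55
tcp_pos: [0.67, 0.0181, 0.0262]
ee_rot: [[0.057, -0.998, 0.013], [-0.979, -0.059, -0.196], [0.196, -0.002, -0.981]]
wrist_force: [0.3, -0.1, -0.1]
gripper_width: 0.984
21.6 [0.67   0.0181 0.0262] 86.33163320223036
```

View pics/g11_scene.png

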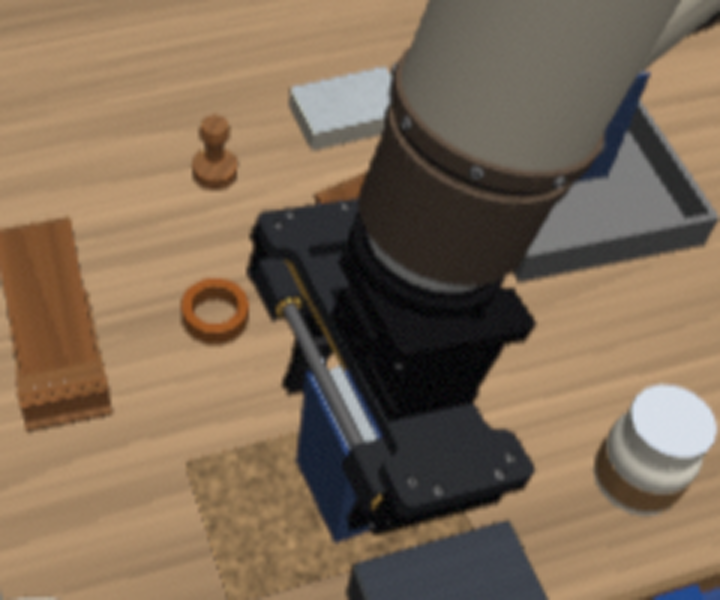

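```bash
python3 -m crank '[[-1,[0,0,-0.05],[0,0,0]],[-1,[0,0,-0.15],[0,0,0]],[-1,[0,0,-0.3],[0,0,0]],[-1,[0,0,-0.4],[0,0,0]],[-1,[0,0,-0.4],[0,0,0]],[-1,[0,0,-0.4],[0,0,0]],[-1,[0,0,0],[0,0,0]],[-1,[0,0,0],[0,0,0]]]'; python3 cap.py g12 240 480 100 300 3 scene;python3 cap.py g12 260 380 110 230 5 top
```

```text
time_s: 22.4
tcp_pos: [0.6681, 0.052, 0.1947]
ee_rot: [[0.057, -0.998, 0.016], [-0.979, -0.059, -0.194], [0.194, -0.005, -0.981]]
wrist_force: [-0.3, 0.1, -0.1]
gripper_width: 0.999
22.45 [0.6673 0.0515 0.1929] 86.89748158840689
22.5 [0.6669 0.0511 0.192 ] 87.35024556977318
```

View pics/g12_scene.png

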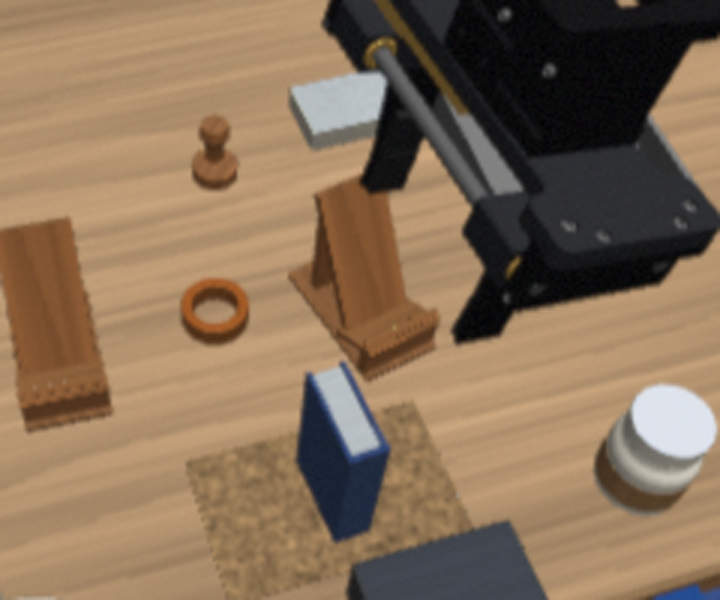

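View pics/g12_top.png

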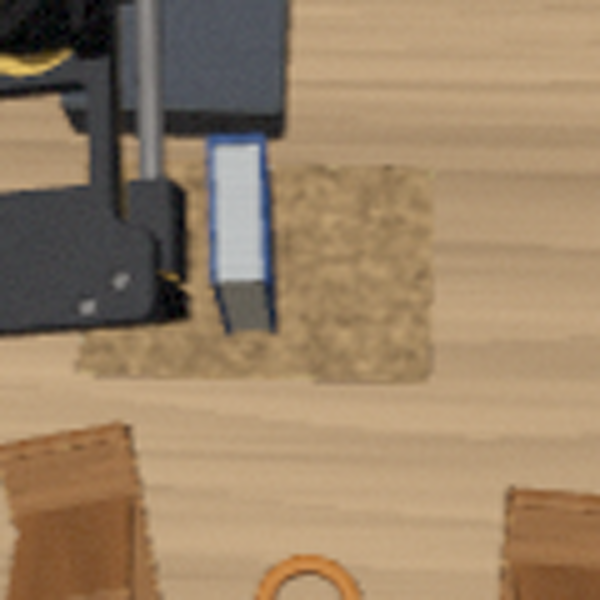

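```bash
python3 - <<'E'
from fit import *
k=lambda p:zp(p,5,(260,110));s3=lambda p:zp(p,3,(240,100))
o=[('top',L,k(p)) for L,p in [((12,-31,105),(208,138)),((-12,-31,105),(264,134)),((-12,31,105),(272,282)),((12,31,105),(213,283)),((-12,31,0),(275,331)),((12,31,0),(229,332))]]+[('scene',L,s3(p)) for L,p in [((12,-31,105),(386,445)),((-12,-31,105),(346,461)),((-12,31,105),(306,374)),((12,31,105),(346,363)),((-12,-31,0),(335,539)),((12,-31,0),(370,530))]]
s,_,e=fit(o,0,[.667,.03,1.6],.003);print(s.x.round(4),np.degrees(s.x[2]));print(e.round(1).tolist())
s,_,e=fit(o,0,[.667,.03,1.6,0],.003,True);print(s.x.round(4))
E
```

```text
[0.6686 0.0319 1.6303] 93.40737677268794
[[-0.2, -0.5], [0.4, -0.2], [-0.3, -0.0], [-0.4, 0.2], [0.9, 0.7], [-0.5, 0.9], [1.3, 1.1], [1.2, 0.3], [-0.3, -0.9], [-0.8, -1.2], [-0.6, 1.3], [-0.4, 0.1]]
[6.686e-01 3.180e-02 1.630e+00 2.000e-04]
```

```bash
cat > d.py <<'E'
from h import *
import sys
a=np.radians(93.4);Y=np.array([np.cos(a),np.sin(a),0]);Z=np.array([0,0,-1.]);R=np.c_[np.cross(Y,Z),Y,Z]
go([.6688,.0312,float(sys.argv[1])],R)
E
python3 d.py .19
```

```text
t 22.5 tcp [0.6669 0.0511 0.192 ] w 87.4 F [-0.3  0.5 -1.2] j [ 24.  27.   4.  11. -71. -24.]
dworld mm [  1.9 -19.9  -2. ] shift(now axes) [ 0.192 -0.007  0.059]
turn/45 [-0.197 -0.198  1.992] deg [-8.9 -8.9 89.6] rows>= 11.0 shift(target axes) [-0.007 -0.2    0.02 ]
```

```bash
python3 -m crank '[[-1,[0,0,0],[-0.018,-0.018,0.181]],[-1,[0,0,0],[-0.018,-0.018,0.181]],[-1,[0,0,0],[-0.018,-0.018,0.181]],[-1,[0,0,0],[-0.018,-0.018,0.181]],[-1,[0,0,0],[-0.018,-0.018,0.181]],[-1,[0,0,0],[-0.018,-0.018,0.181]],[-1,[0,0,0],[-0.018,-0.018,0.181]],[-1,[0,0,0],[-0.018,-0.018,0.181]]]'|head -1
python3 -m crank '[[-1,[0,0,0],[-0.018,-0.018,0.181]],[-1,[0,0,0],[-0.018,-0.018,0.181]],[-1,[0,0,0],[-0.018,-0.018,0.181]],[-1,[0,0,0],[0,0,0]],[-1,[0,0,0],[0,0,0]]]'|head -1; python3 d.py .12
```

```text
time_s: 23.3
time_s: 23.8
t 23.8 tcp [0.6673 0.0509 0.192 ] w 87.1 F [-0.1  0.1 -0.5] j [  18.   26.    8.   -0.  -72. -105.]
dworld mm [  1.5 -19.7 -72. ] shift(now axes) [-0.003 -0.198  0.72 ]
turn/45 [ 0.    -0.001  0.005] deg [ 0.  -0.   0.2] rows>= 1.0 shift(target axes) [-0.003 -0.198  0.72 ]
```

```bash
python3 -m crank '[[-1,[-0.001,-0.1,0.1],[0,0,0.005]],[-1,[-0.002,-0.098,0.22],[0,0,0]],[-1,[0,0,0.3],[0,0,0]],[-1,[0,0,0.1],[0,0,0]],[-1,[0,0,0],[0,0,0]],[-1,[0,0,0],[0,0,0]]]'|head -1; python3 d.py .024; python3 cap.py g13 240 480 100 300 3 scene;python3 cap.py g13 260 380 110 230 5 top
```

```text
time_s: 24.4
t 24.4 tcp [0.6701 0.0316 0.1218] w 87.3 F [-0.8  0.5  0.7] j [  16.   29.    2.    0.  -63. -103.]
dworld mm [ -1.3  -0.4 -97.8] shift(now axes) [ 0.016 -0.004  0.978]
turn/45 [ 0.     0.004 -0.003] deg [ 0.   0.2 -0.1] rows>= 1.0 shift(target axes) [ 0.013 -0.003  0.978]
24.45 [0.6705 0.0318 0.1226] 87.15477249962697
24.5 [0.6705 0.0319 0.1228] 86.78142723498983
```

View pics/g13_scene.png

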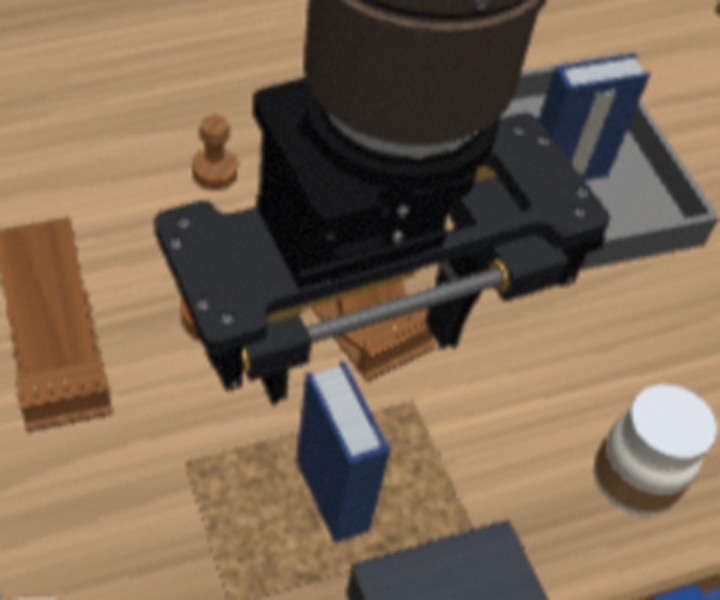

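View pics/g13_top.png

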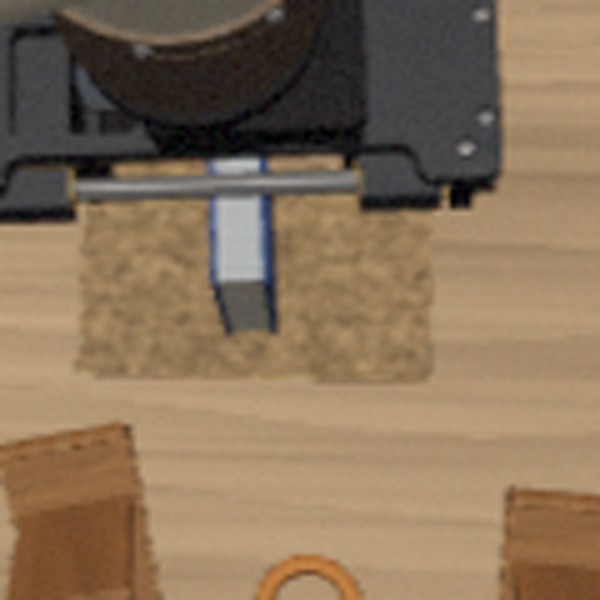

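```bash
python3 -m crank '[[-1,[0.01,-0.004,0.2],[0,0,0]],[-1,[0,0,0.3],[0,0,0]],[-1,[0,0,0.3],[0,0,0]],[-1,[0,0,0.13],[0,0,0]],[-1,[0,0,0.05],[0,0,0]],[-1,[0,0,0],[0,0,0]],[-1,[0,0,0],[0,0,0]]]'|grep -v ee; python3 d.py .024; python3 cap.py g14 240 480 100 300 3 scene
```

```text
time_s: 25.2
tcp_pos: [0.67, 0.0316, 0.025]
wrist_force: [-0.7, 0.4, 0.5]
gripper_width: 0.999
t 25.2 tcp [0.67   0.0316 0.025 ] w 86.9 F [-0.7  0.4  0.5] j [  16.   34.   -4.    0.  -52. -103.]
dworld mm [-1.2 -0.4 -1. ] shift(now axes) [ 0.012 -0.003  0.01 ]
turn/45 [ 0.001  0.006 -0.003] deg [ 0.1  0.3 -0.1] rows>= 1.0 shift(target axes) [ 0.012 -0.003  0.01 ]
25.25 [0.6699 0.0316 0.025 ] 87.16559994079266
```

View pics/g14_scene.png

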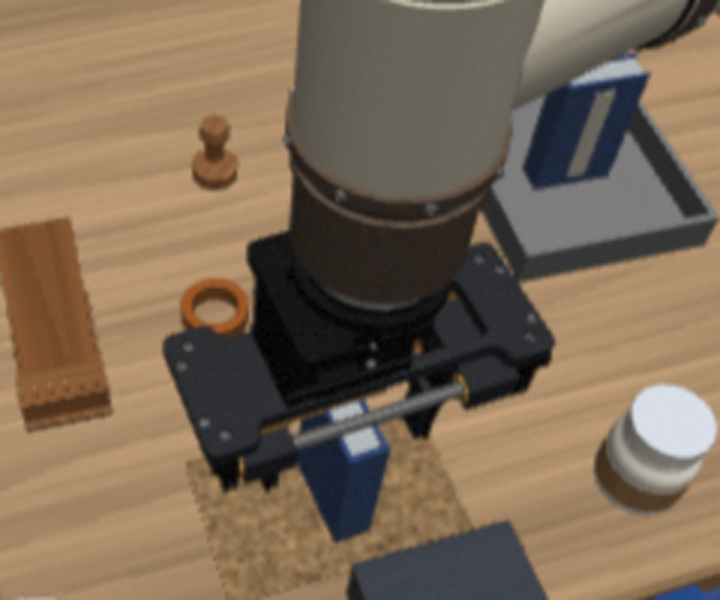

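```bash
python3 -m crank '[[0.3,[0,0,0],[0,0,0]],[0.3,[0,0,0],[0,0,0]],[1,[0,0,0],[0,0,0]],[1,[0,0,0],[0,0,0]],[1,[0,0,0],[0,0,0]],[1,[0,0,0],[0,0,0]],[1,[0,0,0],[0,0,0]],[1,[0,0,0],[0,0,0]]]'; python3 -m crank '[[1,[0,0,0],[0,0,0]],[1,[0,0,0],[0,0,0]]]'
```

```text
time_s: 26.05
tcp_pos: [0.6686, 0.0313, 0.0231]
ee_rot: [[-0.998, -0.056, 0.002], [-0.056, 0.998, 0.001], [-0.002, 0.001, -1.0]]
wrist_force: [0.6, 0.5, -0.7]
gripper_width: 0.356
time_s: 26.25
tcp_pos: [0.6685, 0.0313, 0.0231]
ee_rot: [[-0.998, -0.056, 0.002], [-0.056, 0.998, 0.001], [-0.002, 0.001, -1.0]]
wrist_force: [0.2, -0.0, 1.0]
gripper_width: 0.277
```

```bash
python3 -m crank '[[1,[0,0,-0.1],[0,0,0]],[1,[0,0,-0.3],[0,0,0]],[1,[0,0,-0.4],[0,0,0]],[1,[0,0,-0.4],[0,0,0]],[1,[0,0,-0.3],[0,0,0]],[1,[0,0,-0.2],[0,0,0]],[1,[0,0,0],[0,0,0]],[1,[0,0,0],[0,0,0]]]'|grep -v ee
cat > e.py <<'E'
from h import *
import sys
rx,ry,yaw=float(sys.argv[2]),float(sys.argv[3]),-86.7
a=np.radians(yaw+180);Y=np.array([np.cos(a),np.sin(a),0]);Z=np.array([0,0,-1.]);R=np.c_[np.cross(Y,Z),Y,Z]
go(np.array([rx,ry,.006+float(sys.argv[1])])-R@[0,0,.0201],R)
E
python3 e.py .14 .5345 -.317; python3 cap.py g15 240 480 100 300 3 scene
```

```text
time_s: 27.05
tcp_pos: [0.6677, 0.0313, 0.1927]
wrist_force: [0.7, -0.0, -1.7]
gripper_width: 0.274
t 27.05 tcp [0.6677 0.0313 0.1927] w 23.9 F [ 0.7 -0.  -1.7] j [  16.   26.    8.   -0.  -72. -103.]
dworld mm [-133.2 -348.3  -26.6] shift(now axes) [ 1.525 -3.404  0.258]
turn/45 [ 0.002  0.001 -0.002] deg [ 0.1  0.1 -0.1] rows>= 1.0 shift(target axes) [ 1.53  -3.401  0.266]
27.1 [0.6671 0.0312 0.1915] 23.981858263107604
```

View pics/g15_scene.png

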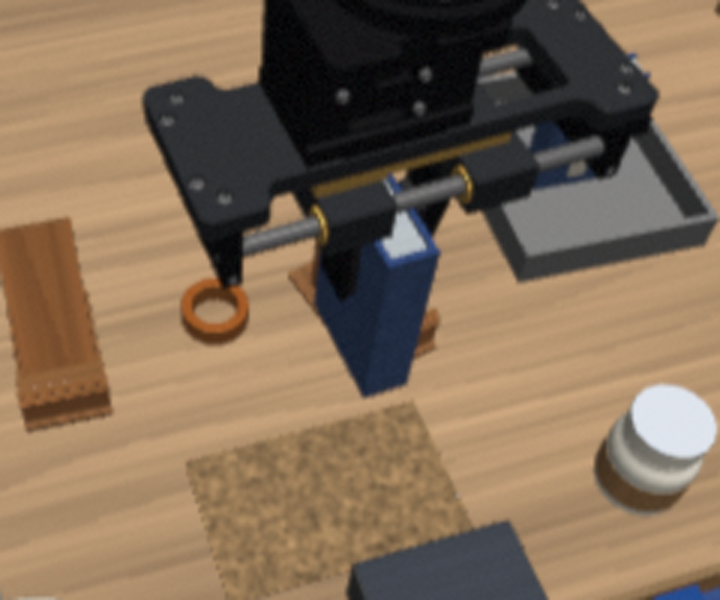

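```bash
cat > ov.py <<'E'
from fit import *
import sys
q=[float(v) for v in sys.argv[1:4]];
R=Rn.from_euler('z',np.radians(q[2])).as_matrix()
def W(L):return R@(np.array(L)/1e3)+[q[0],q[1],0]
for cam,f,(x0,x1,y0,y1) in(('top','top0',(440,500,155,250)),('scene','scene0',(118,190,198,315))):
    im=cv2.imread(f'pics/{f}.png')[y0:y1,x0:x1];k=6 if cam=='top' else 5
    im=cv2.resize(im,None,fx=k,fy=k,interpolation=cv2.INTER_CUBIC);im=cv2.convertScaleAbs(im,alpha=1.8,beta=15);raw=im.copy()
    P=lambda L:tuple(int(round(v)) for v in (proj(cam,W(L))[0]-[x0,y0]+.5)*k-.5)
    def box(xa,xb,ya,yb,z,c):
        pts=[(xa,ya,z),(xb,ya,z),(xb,yb,z),(xa,yb,z)]
        cv2.polylines(im,[np.array([P(p) for p in pts])],True,c,1)
    for ya in(-43,35,113): box(-24,24,ya,ya+8,108,(0,255,255))
    for xa in(-23.5,15.5): box(xa,xa+8,-35,35,46,(0,255,0))
    box(-12,12,47,109,111,(255,0,255)); box(-15.5,15.5,-35,35,6,(255,255,0))
    cv2.imwrite(f'pics/ov_{cam}.png',np.hstack([raw,im]))
E
python3 ov.py .5345 -.317 -86.7
```

```text
(no output)
```

View pics/ov_top.png

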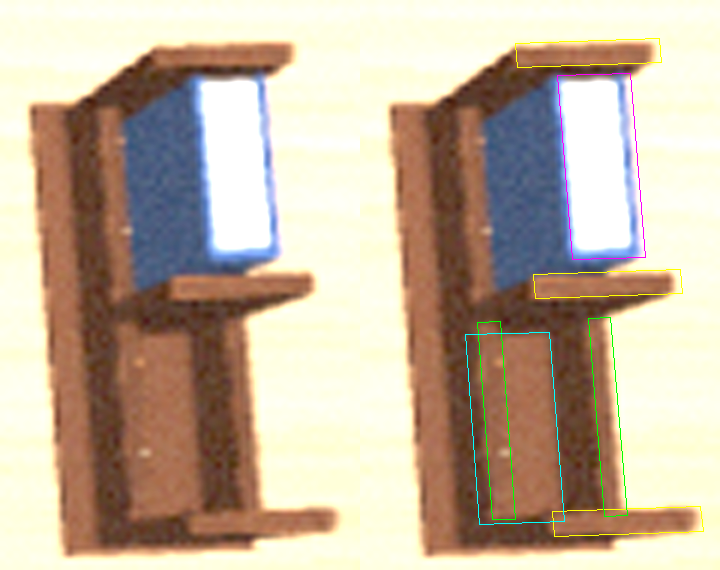

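View pics/ov_scene.png

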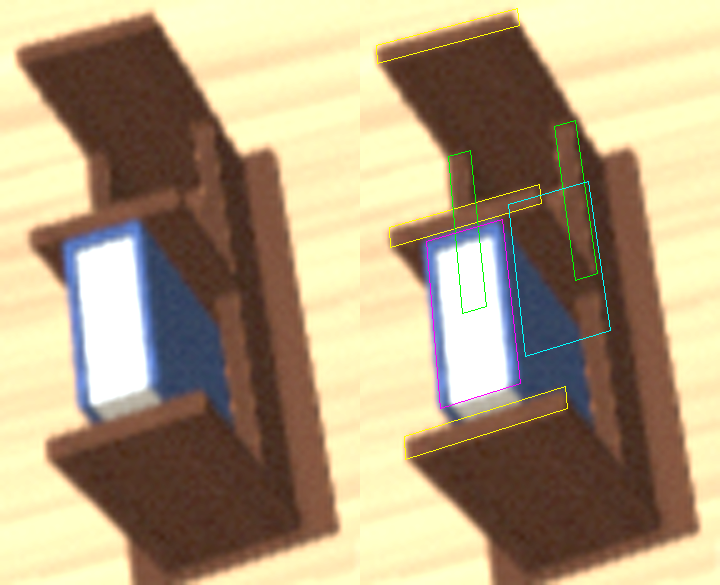

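```bash
python3 -m crank '[[1,[0.1,-0.2,0],[0,0,0]],[1,[0.18,-0.4,0],[0,0,0]],[1,[0.18,-0.4,0],[0,0,0]],[1,[0.18,-0.4,0],[0,0,0]],[1,[0.18,-0.4,0],[0,0,0]],[1,[0.18,-0.4,0],[0,0,0]],[1,[0.18,-0.4,0],[0,0,0]],[1,[0.18,-0.4,0],[0,0,0]]]'|head -1
python3 -m crank '[[1,[0.17,-0.38,0],[0,0,0]],[1,[0,0,0],[0,0,0]],[1,[0,0,0],[0,0,0]]]'|head -1;python3 e.py .125 .534 -.316
```

```text
time_s: 27.9
time_s: 28.2
t 28.2 tcp [ 0.5328 -0.3159  0.1909] w 23.5 F [-0.4  0.1 -1.6] j [-16.  21.   0.  -0. -69. -71.]
dworld mm [  1.2  -0.1 -39.8] shift(now axes) [-0.013 -0.002  0.397]
turn/45 [ 0.003 -0.002 -0.005] deg [ 0.1 -0.1 -0.2] rows>= 1.0 shift(target axes) [-0.012 -0.002  0.398]
```

```bash
python3 -m crank '[[1,[-0.012,0,0.2],[0,0,-0.005]],[1,[0,0,0.2],[0,0,0]],[1,[0,0,0],[0,0,0]],[1,[0,0,0],[0,0,0]]]'|grep -v ee;python3 e.py 0 .534 -.316; python3 cap.py g16 100 220 150 320 3.4 scene;python3 cap.py g16 430 510 150 260 5 top
```

```text
time_s: 28.6
tcp_pos: [0.5359, -0.3141, 0.1523]
wrist_force: [-0.5, 0.4, -1.3]
gripper_width: 0.273
t 28.6 tcp [ 0.5359 -0.3141  0.1523] w 23.7 F [-0.5  0.4 -1.3] j [-15.  23.  -3.  -0. -64. -71.]
dworld mm [  -1.9   -1.9 -126.2] shift(now axes) [ 0.021 -0.019  1.262]
turn/45 [0.001 0.    0.006] deg [0.1 0.  0.3] rows>= 1.0 shift(target axes) [ 0.021 -0.018  1.262]
28.65 [ 0.5365 -0.3145  0.1533] 23.836471474641098
28.7 [ 0.5367 -0.3146  0.1537] 23.80577993296191
```

View pics/g16_scene.png

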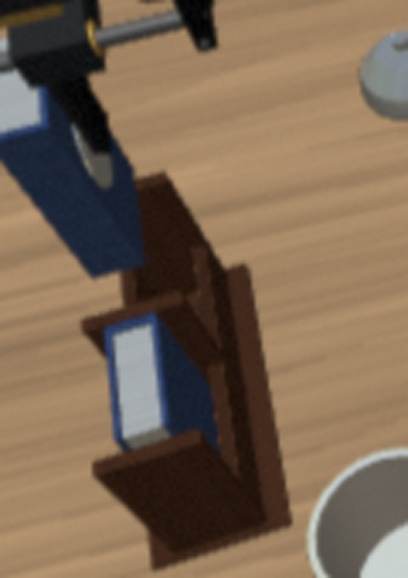

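View pics/g16_top.png

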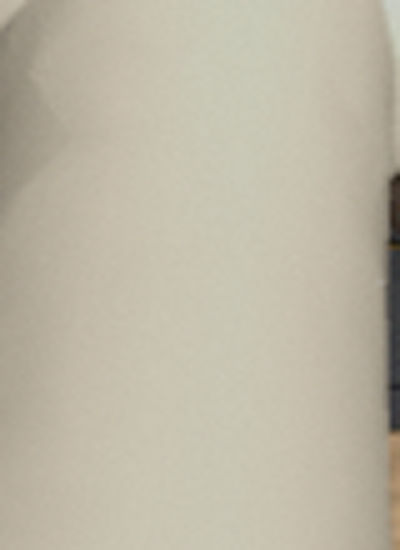

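```bash
cat > chk.py <<'E'
from h import *
from fit import proj
import sys
s=r.sense();E=np.array(s['ee_rot']);p=np.array(s['tcp_pos'])
x0,y0,k=map(float,sys.argv[1:4])
for ox in(-.0017,0):
  # tool frame: book width along tool x, thickness along tool y ; tool -x = world +x
  print(ox,[((proj('scene',p+E@[ox-.031,d,.0201])[0]-[x0,y0]+.5)*k-.5).round(1).tolist() for d in(-.012,.012)])
print(p.round(4))
E
python3 chk.py 100 150 3.4
```

```text
-0.0017 [[89.9, 281.0], [142.8, 266.0]]
0 [[89.7, 278.1], [142.5, 263.2]]
[ 0.5367 -0.3146  0.1537]
```

```bash
python3 -m crank '[[1,[0.026,-0.018,0],[0,0,0.006]],[1,[0,0,0],[0,0,0]],[1,[0,0,0],[0,0,0]],[1,[0,0,0],[0,0,0]]]'|grep -v ee;python3 e.py 0 .534 -.3163; python3 -m crank '[[1,[0,0,0],[0,0,0]],[1,[0,0,0],[0,0,0]]]'|grep tcp
```

```text
time_s: 29.1
tcp_pos: [0.5334, -0.3168, 0.1529]
wrist_force: [-0.5, -0.1, -1.7]
gripper_width: 0.271
t 29.1 tcp [ 0.5334 -0.3168  0.1529] w 23.6 F [-0.5 -0.1 -1.7] j [-16.  23.  -3.  -0. -64. -71.]
dworld mm [   0.6    0.5 -126.8] shift(now axes) [-0.003  0.004  1.268]
turn/45 [ 0.001  0.003 -0.003] deg [ 0.   0.1 -0.1] rows>= 1.0 shift(target axes) [-0.006  0.005  1.268]
tcp_pos: [0.5334, -0.3168, 0.1526]
```

```bash
python3 -m crank '[[1,[-0.005,0.004,0.1],[0,0,0]],[1,[0,0,0.1],[0,0,0]],[1,[0,0,0],[0,0,0]],[1,[0,0,0],[0,0,0]]]'|grep -v ee;python3 -m crank '[[1,[0,0,0.15],[0,0,0]],[1,[0,0,0.15],[0,0,0]],[1,[0,0,0.15],[0,0,0]],[1,[0,0,0.1],[0,0,0]],[1,[0,0,0],[0,0,0]],[1,[0,0,0],[0,0,0]],[1,[0,0,0],[0,0,0]]]';python3 e.py 0 .534 -.3163;python3 cap.py g17 100 220 150 320 3.4 scene
```

```text
time_s: 29.7
tcp_pos: [0.5335, -0.3162, 0.1317]
wrist_force: [0.2, 0.7, -0.4]
gripper_width: 0.272
time_s: 30.4
tcp_pos: [0.5347, -0.3166, 0.0786]
ee_rot: [[-0.998, -0.056, 0.003], [-0.056, 0.998, 0.0], [-0.003, -0.0, -1.0]]
wrist_force: [-0.5, -0.7, -0.7]
gripper_width: 0.273
t 30.4 tcp [ 0.5347 -0.3166  0.0786] w 23.8 F [-0.5 -0.7 -0.7] j [-16.  27.  -8.  -0. -55. -71.]
dworld mm [ -0.7   0.3 -52.5] shift(now axes) [0.009 0.004 0.525]
turn/45 [-0.     0.004 -0.002] deg [-0.   0.2 -0.1] rows>= 1.0 shift(target axes) [0.007 0.004 0.525]
30.45 [ 0.5347 -0.3165  0.0786] 23.948926580018316
```

View pics/g17_scene.png

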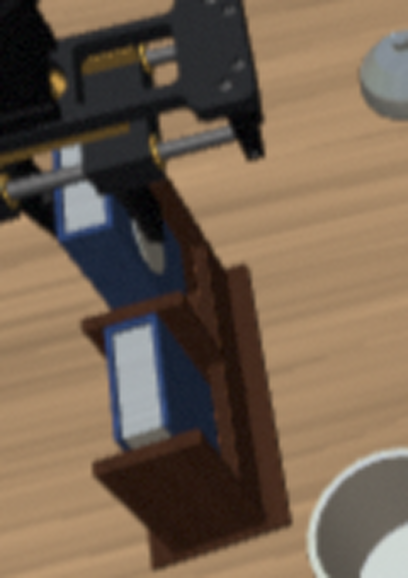

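```bash
python3 -m crank '[[1,[0.005,0.003,0.06],[0,0,0]],[1,[0,0,0.06],[0,0,0]],[1,[0,0,0],[0,0,0]],[1,[0,0,0],[0,0,0]]]'|grep -v ee;python3 -m crank '[[1,[0,0,0.06],[0,0,0]],[1,[0,0,0],[0,0,0]],[1,[0,0,0],[0,0,0]]]'|grep -v ee
```

```text
time_s: 30.85
tcp_pos: [0.5332, -0.316, 0.0652]
wrist_force: [-0.0, 0.4, -1.2]
gripper_width: 0.272
time_s: 31.15
tcp_pos: [0.5333, -0.316, 0.0593]
wrist_force: [0.1, 0.5, -0.9]
gripper_width: 0.275
```

```bash
python3 -m crank '[[1,[0,0,0.08],[0,0,0]],[1,[0,0,0.08],[0,0,0]],[1,[0,0,0],[0,0,0]],[1,[0,0,0],[0,0,0]]]'|grep -v ee;python3 -m crank '[[1,[0,0,0.08],[0,0,0]],[1,[0,0,0.04],[0,0,0]],[1,[0,0,0],[0,0,0]],[1,[0,0,0],[0,0,0]]]'|grep -v ee
```

```text
time_s: 31.55
tcp_pos: [0.5332, -0.3159, 0.043]
wrist_force: [0.3, -0.1, -0.6]
gripper_width: 0.274
time_s: 31.95
tcp_pos: [0.5335, -0.316, 0.0314]
wrist_force: [0.2, -1.0, -1.6]
gripper_width: 0.277
```

```bash
python3 -m crank '[[1,[0,0,0.03],[0,0,0]],[1,[0,0,0],[0,0,0]],[1,[0,0,0],[0,0,0]]]'|grep -v ee;python3 -m crank '[[1,[0,0,0.02],[0,0,0]],[1,[0,0,0],[0,0,0]],[1,[0,0,0],[0,0,0]]]'|grep -v ee; python3 -m crank '[[1,[0,0,0.015],[0,0,0]],[1,[0,0,0],[0,0,0]],[1,[0,0,0],[0,0,0]]]'|grep -v ee
```

```text
time_s: 32.25
tcp_pos: [0.5335, -0.316, 0.0285]
wrist_force: [-0.0, 0.6, -1.6]
gripper_width: 0.272
time_s: 32.55
tcp_pos: [0.5335, -0.3159, 0.0265]
wrist_force: [0.8, 0.5, -0.9]
gripper_width: 0.271
time_s: 32.85
tcp_pos: [0.5338, -0.3161, 0.026]
wrist_force: [-0.9, 0.9, 5.1]
gripper_width: 0.27
```

```bash
python3 -m crank '[[1,[0,0,0],[0,0,0]],[-0.4,[0,0,0],[0,0,0]],[-0.4,[0,0,0],[0,0,0]],[-0.4,[0,0,0],[0,0,0]],[-0.4,[0,0,0],[0,0,0]],[-0.4,[0,0,0],[0,0,0]]]'|grep -v ee;python3 cap.py g18 100 220 150 320 3.4 scene
```

```text
time_s: 33.45
tcp_pos: [0.5335, -0.3159, 0.0248]
wrist_force: [-0.6, 0.6, -0.4]
gripper_width: 0.633
33.5 [ 0.5335 -0.316   0.0249] 57.7955935341941
```

View pics/g18_scene.png

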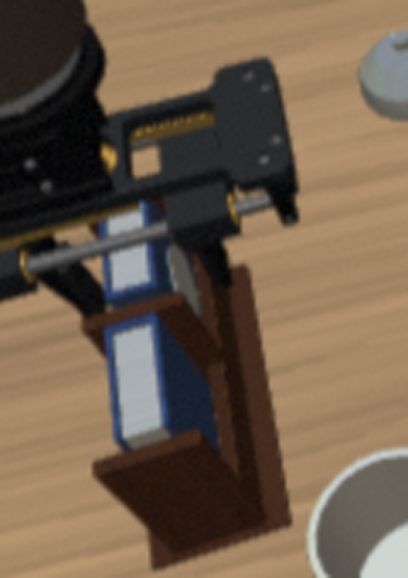

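Book sits level with the fixed one; fingers are open. I retreat straight up.

```bash
python3 -m crank '[[-0.4,[0,0,-0.1],[0,0,0]],[-0.4,[0,0,-0.2],[0,0,0]],[-0.4,[0,0,-0.3],[0,0,0]],[-0.4,[0,0,-0.4],[0,0,0]],[-0.4,[0,0,-0.4],[0,0,0]],[-0.4,[0,0,-0.4],[0,0,0]],[-0.4,[0.3,0,-0.3],[0,0,0]],[-0.4,[0.4,0,0],[0,0,0]]]'|grep -v ee;python3 -m crank '[[-0.4,[0.4,0,0],[0,0,0]],[-0.4,[0.4,0,0],[0,0,0]],[-0.4,[0.2,0,0],[0,0,0]],[-0.4,[0,0,0],[0,0,0]],[-0.4,[0,0,0],[0,0,0]]]'|grep -v ee;python3 cap.py g19 0 640 0 400 1.25 scene;python3 cap.py g20 435 505 150 255 5 top; python3 cap.py g19 0 640 0 400 1.25 top
```

```text
time_s: 34.3
tcp_pos: [0.466, -0.3215, 0.2407]
wrist_force: [0.9, -0.6, 0.3]
gripper_width: 0.7
time_s: 34.8
tcp_pos: [0.3637, -0.3259, 0.2359]
wrist_force: [0.3, -0.2, 0.0]
gripper_width: 0.701
34.85 [ 0.3642 -0.3258  0.2354] 60.8426193736088
34.9 [ 0.3644 -0.3257  0.2351] 60.56983156891718
34.95 [ 0.3644 -0.3256  0.2348] 60.77389840418057
```

View pics/g19_scene.png

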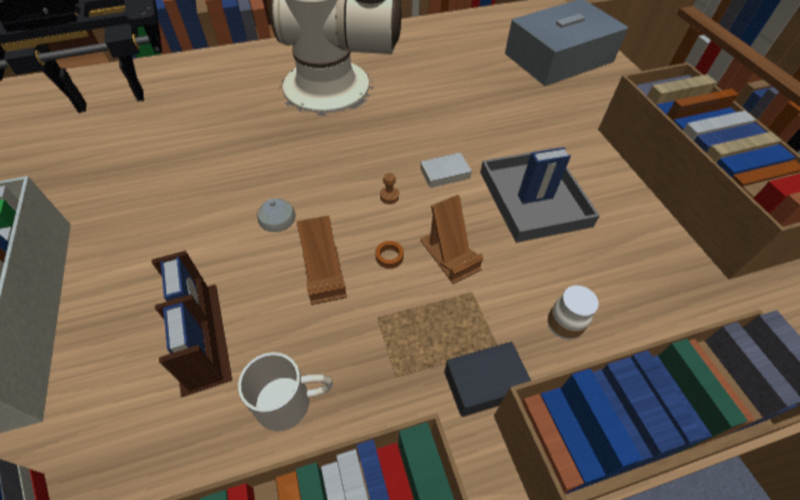

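View pics/g20_top.png

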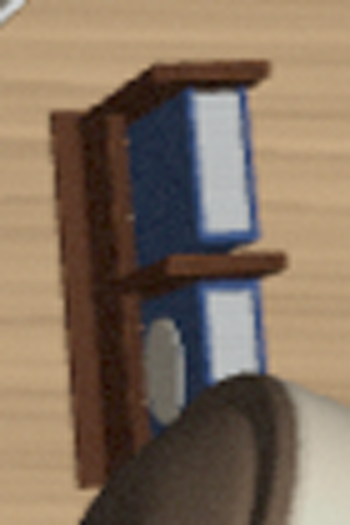

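View pics/g19_top.png

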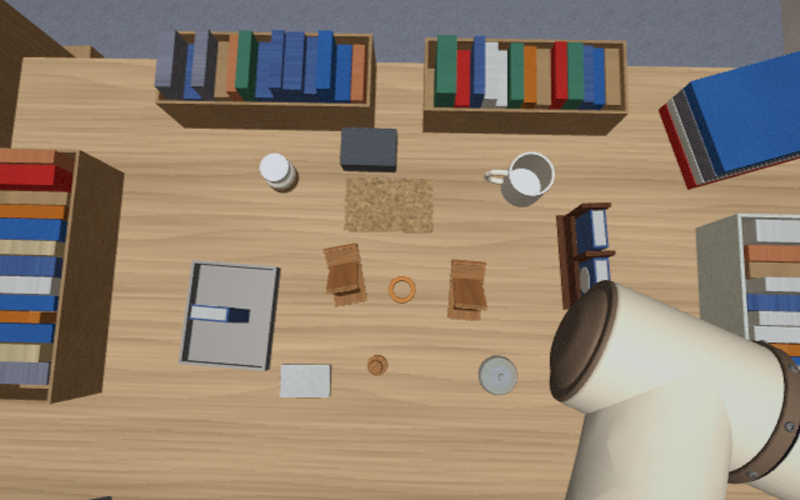

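```bash
python3 -c "
from station import r
print(r.finish_job())"
```

```text
the job is handed in; nothing more can be done
None
```

I finished the job and handed it in at about 35 s of the 67 s allowed; no verdict was reported.

**What I did**
- **Strip book:** I lowered it upright into the tray, where contact showed as 12.5 N at the wrist. It was released there and was still standing when I handed in.
- **Round book:** I stood it on the mat and let go; the cameras showed it upright by itself. I retook it by its covers and lowered it into the free pocket with no side contact. Floor contact came at the expected height, at 5 N, and then I released it.

**Last checks:** The final pictures show the round book upright in the pocket, in line with the fixed book and at the same height. The part of its top view nearest the robot was hidden by the arm. The strip book stands inside the tray. The bystanders look unmoved by eye, and the gripper is clear.

**Disagreements**
- **Fingertips:** They appeared about 35 mm short of the reported TCP. I set the grasp depths from the pictures instead, and every floor contact came within about 1.5 mm of prediction.
- **Mat position:** The camera and arm estimates of the book on the mat differed by about 2 mm.
- **Rack position:** My two-camera fit of the rack was good to about 1–2 mm.

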